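# Pack the middle-size chocolate bars and scan the case

## Task

Slide the wooden case's lid open and lay all the middle-size (100 mm) chocolate bars flat on the bottom of the case, leaving the shorter (75 mm) and longer (125 mm) ones where they are on the board; then slide the lid fully shut. Next take the hand scanner, aim its beam at the middle of the barcode label on the lid from about 10 cm away and hold it still for two seconds, then lay it back on the middle of its mat, lengthwise and right way up, without disturbing the steel pitcher anywhere along the way.

Things in the scene. Friction and masses are not known exactly. Their poses are not given: they have to be found in the camera images.
- case_floor (a point): Fixed light-wood packing case with a sliding lid. The point is at the centre of the case's underside, at table height; z up. Compartment: 236 mm along x by 170 mm along y, centred on this point, salmon-coloured inner floor about 6 mm and wall tops 46 mm above the table; it takes four 100 mm bars lying along x, two by two (at about x = +-57 mm, y = +-38 mm). Two runners at x = +-123 mm, 46 mm high, carry on to y = +276 mm to bear the open lid.
- lid (a joint): The flat wooden lid: slides level along the case's +y. 0 m = fully closed, 0.175 m = fully open (compartment uncovered), stops at both ends. Friction about 2 N, stays where it is left. The lid starts closed or up to 30 mm open. Its top is 55 mm above the table and it measures 252 x 184 mm, 8 mm thick.
- lid_handle (a point): Centre of the dark-wood handle block on the lid: 50 mm along the case's x, 16 mm across (along y), 30 mm high, standing on the lid from 55 to 85 mm above the table. Closed, it is at x = -70 mm, y = 0 of the case. Axes as the case's.
- label (a point): Centre of the white barcode label (64 x 48 mm) lying on top of the lid, 55 mm above the table, 120 mm from the handle along the case's +x. It moves with the lid. z up.
- board_top (a point): Centre of the top of the fixed white board (360 x 360 mm, 8 mm thick; its top is 8 mm above the table) that the bars lie on.
- mat_top (a point): Centre of the top of the scanner's fixed black mat: 220 mm along its x, 110 mm along its y, top 4 mm above the table.
- scanner_centre (a point): Hand-held barcode scanner, 140-240 g. The point is at the middle of the grip, half-way up (17 mm above the underside); x forward along the grip, z up. The dark grey grip is 34 mm wide (y), 34 mm high, from x = -78 to +37 mm; at its front is a pale head 46 mm wide, about 56 mm high over the scanner's underside, reaching to x = +72 mm. It lies flat on the mat, lengthwise; grasp it across the grip from above.
- scanner_window (a point): Middle of the scanner's red window, 59 mm ahead (x) of scanner_centre and 1 mm above it. This point's x axis is the beam: straight ahead and 45 degrees down when the scanner is level (in the scanner's frame (0.707, 0, -0.707)). A scan works from 40 to 170 mm along the beam.
- scanner: The same scanner; origin at its underside below scanner_centre.
- pitcher: Steel pitcher, 86 mm wide, 95 mm high, a bystander near the robot's left. Origin at its foot.
- bar_m1_centre (a point): Dark chocolate bar with a cream paper sleeve round its middle and a thin red band; 100 mm long, 32 mm wide, 30 mm high (the middle size, the one to pack). Weight 60-180 g. The point is the bar's centre, half-way up; x along its length, y across, z up. It lies flat on the white board. May be absent.
- bar_m2_centre (a point): Dark chocolate bar with a cream paper sleeve round its middle and a thin red band; 100 mm long, 32 mm wide, 30 mm high (the middle size, the one to pack). Weight 60-180 g. The point is the bar's centre, half-way up; x along its length, y across, z up. It lies flat on the white board. May be absent.
- bar_m3_centre (a point): Dark chocolate bar with a cream paper sleeve round its middle and a thin red band; 100 mm long, 32 mm wide, 30 mm high (the middle size, the one to pack). Weight 60-180 g. The point is the bar's centre, half-way up; x along its length, y across, z up. It lies flat on the white board. May be absent.
- bar_m4_centre (a point): Dark chocolate bar with a cream paper sleeve round its middle and a thin red band; 100 mm long, 32 mm wide, 30 mm high (the middle size, the one to pack). Weight 60-180 g. The point is the bar's centre, half-way up; x along its length, y across, z up. It lies flat on the white board. May be absent.
- bar_s1_centre (a point): Dark chocolate bar with a cream paper sleeve round its middle and a thin red band; 75 mm long, 32 mm wide, 30 mm high (too short, not to be packed). Weight 60-180 g. The point is the bar's centre, half-way up; x along its length, y across, z up. It lies flat on the white board.
- bar_s2_centre (a point): Dark chocolate bar with a cream paper sleeve round its middle and a thin red band; 75 mm long, 32 mm wide, 30 mm high (too short, not to be packed). Weight 60-180 g. The point is the bar's centre, half-way up; x along its length, y across, z up. It lies flat on the white board.
- bar_l1_centre (a point): Dark chocolate bar with a cream paper sleeve round its middle and a thin red band; 125 mm long, 32 mm wide, 30 mm high (too long, not to be packed). Weight 60-180 g. The point is the bar's centre, half-way up; x along its length, y across, z up. It lies flat on the white board.
- bar_l2_centre (a point): Dark chocolate bar with a cream paper sleeve round its middle and a thin red band; 125 mm long, 32 mm wide, 30 mm high (too long, not to be packed). Weight 60-180 g. The point is the bar's centre, half-way up; x along its length, y across, z up. It lies flat on the white board.
Mind the look-alikes: they are no part of the job. There is more than one size of the scanner; the job needs the larger.

How it is judged:
On the way, in this order (a step that is already met when the one before it is completed fails the run):
1. all the middle-size bars lie in the case (x of bar_m1_centre in the frame of case_floor between -0.118 and 0.118 m and y of bar_m1_centre in the frame of case_floor between -0.085 and 0.085 m and z of each of bar_m1_centre, bar_m2_centre, bar_m3_centre, bar_m4_centre in the frame of case_floor below 0.03 m and x of bar_m2_centre in the frame of case_floor between -0.118 and 0.118 m and y of bar_m2_centre in the frame of case_floor between -0.085 and 0.085 m and x of bar_m3_centre in the frame of case_floor between -0.118 and 0.118 m and y of bar_m3_centre in the frame of case_floor between -0.085 and 0.085 m and x of bar_m4_centre in the frame of case_floor between -0.118 and 0.118 m and y of bar_m4_centre in the frame of case_floor between -0.085 and 0.085 m), for 0.2 s.
2. the lid is slid shut over them (all of step 1 and value of joint lid below 0.008 m), for 0.2 s.
3. the held scanner's beam rests on the label's middle (within 18 mm), 40 to 170 mm off, still for 1 s, with the lid shut (x of label in the frame of scanner_window between 0.04 and 0.17 m and y of label in the frame of scanner_window between -0.018 and 0.018 m and z of label in the frame of scanner_window between -0.018 and 0.018 m and linear speed of scanner below 0.03 m/s and angular speed of scanner below 0.25 rad/s and contact force between the fingers and scanner above 0.3 N and value of joint lid below 0.008 m), for 1 s.
At the end, for the whole second after the job is handed in: All 100 mm bars lie on the case's bottom, lid shut within 8 mm, other bars within 60 mm of their start; the scanner lies upright and still on its mat, within 45 mm lengthwise and 40 mm sideways of the mat's centre and 0.35 rad of its direction (all of step 2 and distance of each of bar_s1_centre, bar_s2_centre, bar_l1_centre, bar_l2_centre from where it was at the start of the episode below 0.06 m and x of scanner_centre in the frame of mat_top between -0.045 and 0.045 m and y of scanner_centre in the frame of mat_top between -0.04 and 0.04 m and z of scanner_centre in the frame of mat_top below 0.024 m and angle between the x axis of scanner_centre and the x axis of mat_top, either way round below 0.35 rad and angle between scanner_centre's own z axis and vertical below 0.2 rad and linear speed of scanner below 0.02 m/s); the robot touches nothing.
It fails at once if the pitcher is moved by more than 50 mm (distance of pitcher from where it was at the start of the episode above 0.05 m).
Of bar_m1, bar_m2, bar_m3, bar_m4 only 2 to 4 are there at a start; the rules pass over those that are not, and their reading is None.
At some moment in a run one of bar_m1, bar_m2, bar_m3, bar_m4, scanner may be knocked a few centimetres aside while the robot is not near it.
It also fails if it takes over 210 s, if anything falls off the work surface, if the arm or the gripper's body presses on something with over 40 N, if the wrist force passes 120 N, or if a joint passes its speed limit or range.

## Robot

A 6-joint arm with a two-finger parallel gripper is mounted at the origin on the work surface. World frame = base frame: x ahead of the robot, y to its left, z up, the work surface at z = 0. Lengths are in m, angles in rad, forces in N, time in s.
With the tool pointing down it reaches from about 0.3 to 0.75 m from the base axis. Payload 8.5 kg.
Tool frame: the origin (TCP) lies midway between the tips of the shut fingers; the grasp point (between the pads) lies 19 mm behind it; y points along the fingers, z is the direction in which the jaws open and shut, and the axes are right-handed (so a half turn about y gives the same grasp; the last joint's range is limited). The gripper opens to 85 mm and grips with 20 to 120 N. Pads are 22 mm wide; open, the fingers measure 114 mm over their backs; the gripper's body (76 mm by 85 mm) begins 54 mm behind the grasp point. The pads swing forward as they close: fully open they stand 13 mm farther back than shut.
Start: joints at [-1.536, 0.381, 1.297, -0, 1.464, -0.215], TCP at [0.136, -0.533, 0.231] pointing down, gripper open.
Joint ranges: [-3.11, 3.11], [-0.89, 2.33], [0.22, 2.48], [-1.42, 4.56], [0.17, 2.85], [-2.88, 2.88]. Speed limits (rad/s): [2.39, 2.39, 3.14, 3.14, 3.14, 3.14].

## Interface

Orientations are given as a rotation vector (axis times angle).
In Python, from bench import state, get_image, sign_off gives the robot as it stands.
- The arm moves only by the shell command python3 -m crank 'ROWS' [FORCE]. ROWS is JSON, a list of rows, each a list of 7 numbers: the finger opening in cm, from 0 to 8.54, then the shift along the tool's x, y, z in cm, then the turn, a rotation vector about the tool's x, y, z in rad. In form: [[grip, tx, ty, tz, rx, ry, rz], ...]. A call has 1 to 12 rows; each row shifts and turns the commanded pose from where the row before left it, along the tool's axes as they then stand; what a row does not reach is not made up. A row lasts 1/10 s, in which the tool goes at most 50 mm and 8.59 degrees, less where a joint would pass 70% of its speed; a pose out of reach is approached as far as the arm can. A call is refused whole if a number of a shift passes 5 or a number of a turn 0.15, either way. A call with a gripper value outside its range is refused whole. The fingers move at their own pace and stop on an object; FORCE is the grip in N (left out, the last holds). Time passes only in rows, so rows that do not move let the fingers close. It gives the time, the measured TCP pose, the force and the opening at its end, in the units of the state.
- state(): the state, without advancing time (a new reading comes with each control period).
- get_image(name): name is "scene" or "top"; returns a dict with "frame" (384x512x3 uint8, red, green, blue), "mtx" (3x3 intrinsics, pixels), "R" (3x3) and "t" (3): a world point X has camera coordinates R X + t. Camera axes: x right, y down, z forward; pixel columns grow to the right and rows downward; lengths in m; the calibration is good to about 2 mm. A picture is of the moment at which its call begins. There is no depth.
- sign_off(): hands the job in, once; it reports no verdict.
The state is a dict: "t": time; "joint_pos": joint angles; "joint_velocities": joint speeds; "effort": joint torques, N m; "position": TCP position; "eef_rot": TCP orientation; "ft_force": force on the tool from outside, world axes, zero at the start; "wrist_torque": the same for the moment, N m; "finger_gap": finger opening in m.
Only numpy, scipy, OpenCV 4.12 (cv2) and the standard library are available. Lean on these libraries where they do the work, as an engineer would, in place of code of your own. Each camera call takes 0.05 s, during which the arm holds its last target.

## Working session

There is one attempt and no reset: what is moved stays moved. The work goes in short steps, Python scripts to look and compute and a shell command to move; the robot and the scene stay as the last step left them, time stands still between calls to the robot, and variables do not carry over. Pictures are saved under pics/ and viewed, and the job is handed in when it is done.

```bash
mkdir -p pics; ls; python3 - <<'E'
from bench import state,get_image
import cv2,numpy as np
s=state()
for k,v in s.items(): print(k,np.round(v,3))
for n in("scene","top"):
    g=get_image(n); cv2.imwrite(f"pics/{n}0.png",g["frame"][:,:,::-1]); print(n,np.round(g["mtx"],1).tolist(),np.round(g["R"],3).tolist(),np.round(g["t"],3))
E
```

```text
pics
t 0.0
joint_pos [-1.536  0.381  1.298 -0.     1.464 -0.215]
joint_velocities [ 0.001  0.    -0.    -0.001 -0.    -0.   ]
effort [-1.0000e-03 -4.4846e+01 -2.3127e+01 -0.0000e+00  5.0000e-03  0.0000e+00]
position [ 0.136 -0.533  0.231]
eef_rot [-0.262  2.09  -2.087]
ft_force [0.297 1.17  0.477]
wrist_torque [-0.012  0.017  0.077]
finger_gap 0.085
scene [[372.9, 0.0, 254.6], [0.0, 372.9, 190.1], [0.0, 0.0, 1.0]] [[0.739, 0.674, -0.006], [0.48, -0.532, -0.698], [-0.473, 0.512, -0.716]] [-0.338 -0.205  1.291]
top [[489.2, 0.0, 261.2], [0.0, 489.2, 184.5], [0.0, 0.0, 1.0]] [[-0.001, -1.0, 0.008], [-0.984, -0.001, -0.181], [0.181, -0.008, -0.983]] [-0.013  0.465  1.535]
```

View pics/scene0.png

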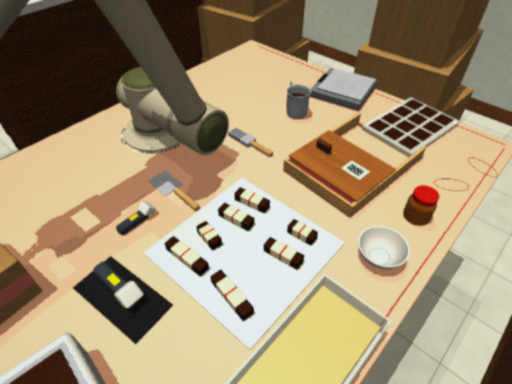

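View pics/top0.png

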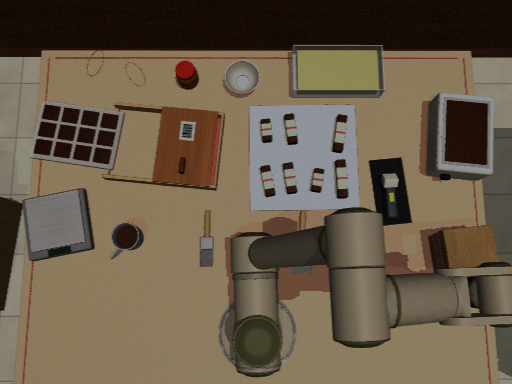

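The scene picture shows the mat with the large scanner near (120,288), a small look-alike scanner off the mat at (135,217), and the board with 8 bars. The case is at (350,168), with its dark handle at (325,146), and the pitcher is at (297,102). The top view shows the bars at (240-350,115-205), the lid at (190,148), the scanner at (391,195) and the pitcher at (127,237).

```bash
cat > h.py <<'E'
from bench import state,get_image
import cv2,numpy as np
from scipy.spatial.transform import Rotation as Ro
def ray(g,px,z):
    px=np.atleast_2d(np.asarray(px,float)); d=np.c_[px,np.ones(len(px))]@np.linalg.inv(g["mtx"]).T@g["R"]
    c=-g["R"].T@g["t"]; return c+d*((z-c[2])/d[:,2])[:,None]
def proj(g,X):
    p=(np.atleast_2d(X)@g["R"].T+g["t"])@g["mtx"].T; return p[:,:2]/p[:,2:]
def tri(ga,pa,gb,pb):
    P=[g["mtx"]@np.c_[g["R"],g["t"]] for g in(ga,gb)]
    X=cv2.triangulatePoints(P[0],P[1],np.array(pa,float).reshape(2,1),np.array(pb,float).reshape(2,1)); return X[:3,0]/X[3,0]
def crop(g,r0,r1,c0,c1,k,fn):
    cv2.imwrite(fn,cv2.resize(g["frame"][r0:r1,c0:c1,::-1],None,fx=k,fy=k,interpolation=cv2.INTER_CUBIC))
def tool():
    s=state(); return np.array(s["position"]),Ro.from_rotvec(s["eef_rot"])
E
python3 - <<'E'
from h import *
t=get_image("top");s=get_image("scene")
crop(t,95,220,240,365,4.7,"pics/b1.png")
crop(t,95,200,95,235,5,"pics/c1.png")
crop(s,190,350,70,230,3.7,"pics/d1.png")
crop(s,110,220,270,430,4.5,"pics/e1.png")
p,R=tool(); print(np.round(R.as_matrix(),2))
# bars: sleeve+dark on white board
f=t["frame"]
m=np.zeros(f.shape[:2],np.uint8)
b=f.astype(int)
hsv=cv2.cvtColor(f,cv2.COLOR_RGB2HSV)
print(f[110,255],f[122,291],f[130,291],hsv[110,255])
E
```

```text
[[-0.97 -0.    0.25]
 [-0.25  0.   -0.97]
 [-0.   -1.   -0.  ]]
[142 146 155] [144 148 134] [143 149 134] [111  21 155]
```

View pics/b1.png

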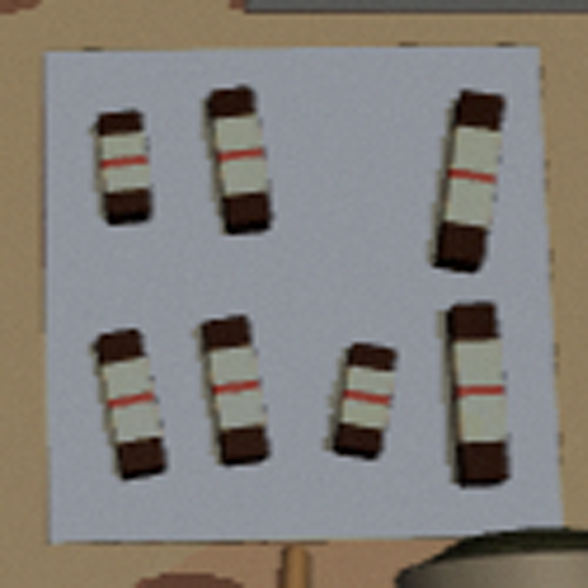

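View pics/c1.png

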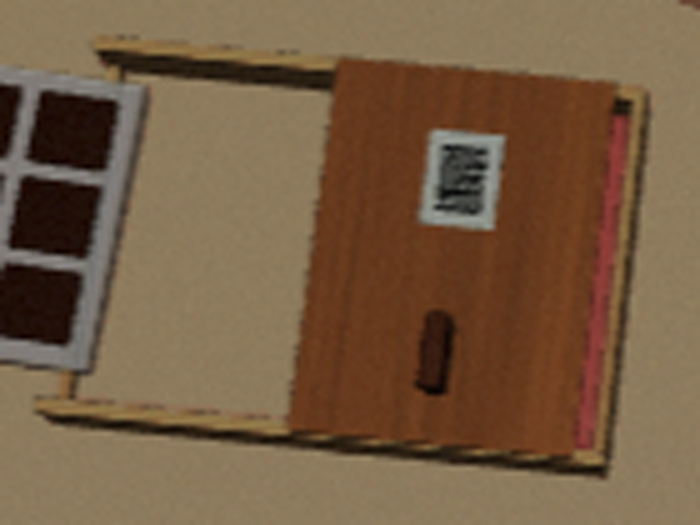

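View pics/d1.png

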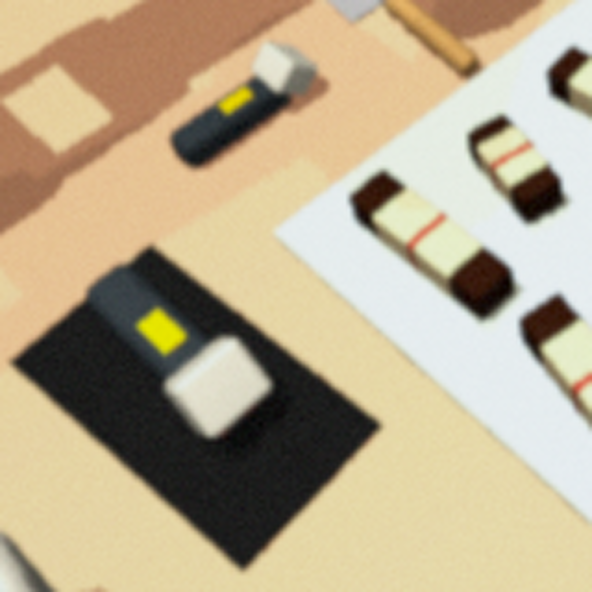

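View pics/e1.png

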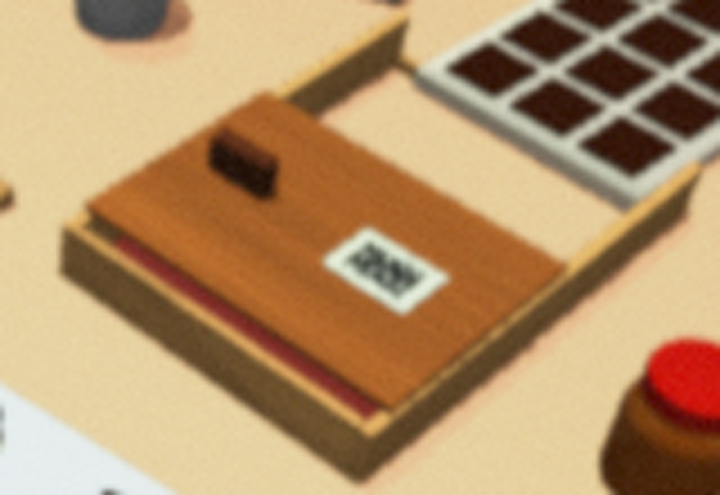

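Candidates in the top view are: shorts (266,130) and (317,180), longs (340,133) and (341,179), and mids (291,129), (268,181) and (290,178). I'll measure their lengths to confirm. The large scanner is the one on the mat. The smaller off-mat one at scene (135,217) is the look-alike.

```bash
cat > meas.py <<'E'
from h import *
def bars(g,zt=0.038,verbose=True):
    f=g["frame"]; hsv=cv2.cvtColor(f,cv2.COLOR_RGB2HSV).astype(int)
    # dark chocolate ends
    m=((hsv[...,2]<85)&(f[...,0].astype(int)>f[...,2])).astype(np.uint8)
    # restrict to board polygon: cream/red/dark = not blueish white
    return m
def barfind(g,boxw,zt=0.038):
    """regions not board-coloured in the world xy box; returns centre, angle, length, width at plane zt"""
    f=g["frame"].astype(int); nb=(f[...,0]-f[...,2]>-4)
    x0,x1,y0,y1=boxw
    poly=proj(g,[[x0,y0,.008],[x1,y0,.008],[x1,y1,.008],[x0,y1,.008]]).astype(np.int32)
    M=np.zeros(nb.shape,np.uint8); cv2.fillPoly(M,[poly],1)
    m=(nb&(M>0)).astype(np.uint8); m=cv2.morphologyEx(m,cv2.MORPH_OPEN,np.ones((2,2)))
    out=[]
    for c in cv2.findContours(m,cv2.RETR_EXTERNAL,cv2.CHAIN_APPROX_NONE)[0]:
        if cv2.contourArea(c)<120: continue
        mm=np.zeros_like(m); cv2.drawContours(mm,[c],-1,1,-1)
        ys,xs=np.nonzero(mm); W=ray(g,np.c_[xs,ys],zt)[:,:2]
        r=cv2.minAreaRect((W*1000).astype(np.float32)); (cx,cy),(w,h),a=r
        if w<h: w,h,a=h,w,a+90
        a=(a+90)%180-90
        out.append((np.mean(np.c_[xs,ys],0).round(1).tolist(),round(cx),round(cy),round(a),round(w),round(h)))
    return out
E
python3 - <<'E'
from meas import *
t=get_image("top");s=get_image("scene")
print("board corners", ray(t,[[249.5,106],[355,105],[358.5,209],[250.5,210.5]],.008).round(3).tolist())
b=ray(t,[[249.5,106],[355,105],[358.5,209],[250.5,210.5]],.008)
bx=(b[:,0].min()+.012,b[:,0].max()-.012,b[:,1].min()+.012,b[:,1].max()-.012)
for g in(t,s):
    for o in barfind(g,bx): print(o)
E
```

```text
board corners [[0.743, 0.026, 0.008], [0.747, -0.333, 0.008], [0.39, -0.332, 0.008], [0.385, 0.022, 0.008]]
([317.6, 180.9], 479, -196, -12, 79, 42)
([268.0, 181.7], 475, -35, 11, 104, 38)
([290.1, 178.7], 485, -107, 9, 104, 40)
([341.4, 179.7], 483, -274, 2, 129, 43)
([266.5, 131.5], 644, -31, 5, 81, 39)
([339.9, 134.3], 635, -273, -9, 132, 41)
([291.1, 129.8], 650, -112, 8, 107, 41)
([234.0, 297.0], 650, -280, -9, 140, 42)
([285.3, 254.7], 666, -121, 7, 113, 54)
([303.8, 233.7], 662, -40, 6, 90, 60)
([195.1, 243.9], 496, -219, -89, 172, 152)
([237.7, 218.3], 504, -115, 9, 118, 56)
([253.4, 201.5], 494, -44, 11, 117, 62)
```

```bash
python3 - <<'E'
from meas import *
t=get_image("top");s=get_image("scene")
for n,g in(("t",t),("s",s)):
    f=g["frame"].astype(int); m=((f[...,0]-f[...,1]>45)&(f[...,0]-f[...,2]>35)).astype(np.uint8)
    k,l,st,c=cv2.connectedComponentsWithStats(m)
    print(n,[(c[i].round(1).tolist(),int(st[i,4])) for i in range(1,k) if 4<st[i,4]<80 ])
o=lambda x,y:(95+(x+.5)/5-.5,95+(y+.5)/5-.5)
lid=[o(338,58),o(617,83),o(575,457),o(290,430)]
L=ray(t,lid,.055);print("lid top",L.round(3).tolist(),"c",L.mean(0).round(3))
for a,b in((0,1),(1,2),(2,3),(3,0)): d=L[b]-L[a];print(np.linalg.norm(d).round(3),np.degrees(np.arctan2(d[1],d[0])).round(1))
lab=[o(432,129),o(504,135),o(496,230),o(420,223)];A=ray(t,lab,.055);print("label",A.mean(0).round(3))
e=lambda x,y:(270+(x+.5)/4.5-.5,110+(y+.5)/4.5-.5)
ls=[e(374,228),e(449,277),e(402,314),e(323,259)]
print("label tri",tri(t,np.mean(lab,0),s,np.mean(ls,0)).round(4))
print("lidcorners tri",[tri(t,lid[i],s,p).round(3).tolist() for i,p in((0,e(566,268)),(1,e(395,410)),(2,e(88,206)),(3,e(268,93)))])
# handle top: top view
hd=[o(428,311),o(453,313),o(447,393),o(420,390)]
hs=[e(216,126),e(277,163),e(272,172),e(211,135)]
print("handle",ray(t,hd,.085).mean(0).round(3),tri(t,np.mean(hd,0),s,np.mean(hs,0)).round(3))
# case corners, wall tops .046 : near side (y-) 
cc=[o(648,93),o(605,462),o(100,40),o(38,402)]
print("case",ray(t,cc,.046).round(3).tolist())
# mat in scene + yellow
d=lambda x,y:(70+(x+.5)/3.7-.5,190+(y+.5)/3.7-.5)
mt=[d(152,246),d(381,427),d(244,569),d(12,361)]
M=ray(s,mt,.004);print("mat",M.round(3).tolist(),M.mean(0).round(3))
hdx=[d(218,338),d(271,383),d(212,437),d(165,388)]
print("head top z.06",ray(s,hdx,.060).round(3).tolist())
for n,g in(("t",t),("s",s)):
    f=g["frame"].astype(int); m=((f[...,0]-f[...,2]>90)&(abs(f[...,0]-f[...,1])<40)).astype(np.uint8)
    k,l,st,c=cv2.connectedComponentsWithStats(m)
    print(n,"yellow",[(c[i].round(1).tolist(),int(st[i,4])) for i in range(1,k) if 8<st[i,4]<500 ])
crop(t,140,260,350,450,5,"pics/f1.png")
E
```

```text
t [([48.6, 59.2], 5), ([464.7, 75.0], 50), ([48.1, 67.6], 16), ([47.0, 80.0], 15), ([46.0, 92.5], 18), ([163.2, 110.4], 5), ([185.1, 115.1], 14), ([161.4, 125.8], 38), ([290.2, 127.4], 14), ([266.4, 128.8], 13), ([339.8, 131.9], 15), ([163.6, 143.1], 21), ([180.3, 143.7], 24), ([191.6, 150.3], 35), ([166.8, 151.8], 5), ([178.4, 153.4], 10), ([158.0, 156.8], 12), ([172.7, 154.0], 7), ([165.6, 162.2], 12), ([177.0, 160.3], 6), ([169.3, 162.8], 6), ([39.9, 167.2], 16), ([156.7, 166.2], 21), ([154.3, 176.8], 16), ([177.4, 177.6], 25), ([39.0, 179.0], 15), ([289.6, 176.9], 15), ([341.7, 177.5], 19), ([183.1, 181.6], 8), ([267.1, 179.7], 15), ([317.8, 179.0], 17), ([475.2, 202.2], 62), ([38.1, 190.1], 14), ([31.4, 273.0], 32)]
s [([367.9, 48.8], 12), ([376.9, 52.4], 7), ([393.6, 56.9], 9), ([399.6, 58.9], 8), ([384.2, 96.2], 61), ([308.7, 114.6], 32), ([261.6, 147.3], 45), ([412.5, 156.3], 10), ([287.8, 160.7], 6), ([497.2, 174.4], 8), ([434.9, 182.1], 7), ([467.4, 187.4], 7), ([250.8, 196.9], 21), ([234.2, 213.6], 19), ([153.4, 215.6], 18), ([301.2, 229.3], 25), ([207.4, 231.7], 21), ([28
[... 264 characters left out ...]
1 174.7
0.183 84.5
0.25 -5.0
label [0.642 0.228 0.055]
label tri [0.6408 0.2276 0.0579]
lidcorners tri [[0.724, 0.312, 0.053], [0.708, 0.129, 0.055], [0.458, 0.152, 0.054], [0.476, 0.335, 0.054]]
handle [0.52  0.237 0.085] [0.52  0.237 0.085]
case [[0.704, 0.109, 0.046], [0.456, 0.133, 0.046], [0.74, 0.472, 0.046], [0.495, 0.499, 0.046]]
mat [[0.335, -0.396, 0.004], [0.552, -0.376, 0.004], [0.563, -0.482, 0.004], [0.345, -0.503, 0.004]] [ 0.449 -0.439  0.004]
head top z.06 [[0.466, -0.417, 0.06], [0.513, -0.413, 0.06], [0.516, -0.455, 0.06], [0.471, -0.456, 0.06]]
t yellow [([391.2, 196.7], 26)]
s yellow [([342.9, 122.1], 34), ([402.9, 161.8], 11), ([133.1, 216.3], 41), ([113.3, 279.0], 93)]
```

View pics/f1.png

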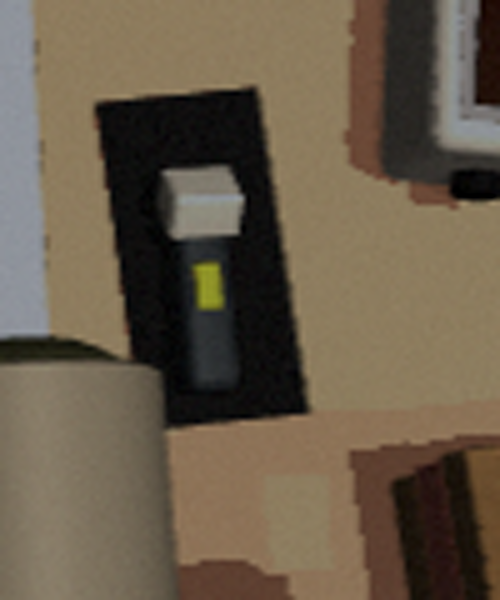

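Three 100 mm bars came out: top (291,129), (268,181) and (290,178), measured at 104-107 mm. The shorts measure about 80 mm and the longs about 130 mm. The lid stands about 20 mm open and the case yaw is about -5°. I'll refine the bars from two views and work out the first move.

```bash
cat > plan.py <<'E'
from h import *
import sys
# plan.py x y z jawyaw_deg(direction of tool z, mod 180) : turn first, then shift in turned frame
x,y,z,a=map(float,sys.argv[1:5])
p,R=tool(); M=R.as_matrix()
best=None
for k in(0,180):
    th=np.radians(a+k); zt=np.array([np.cos(th),np.sin(th),0]); yt=np.array([0,0,-1.]); T=Ro.from_matrix(np.c_[np.cross(yt,zt),yt,zt])
    rv=(R.inv()*T).as_rotvec()
    if best is None or np.linalg.norm(rv)<np.linalg.norm(best[0]): best=(rv,T)
rv,T=best; d=np.array([x,y,z])-p
s=state()
print("at",p.round(4),"turn",rv.round(3),"shift if turned first cm",(T.inv().apply(d)*100).round(2),"| now-frame",(R.inv().apply(d)*100).round(2),"q6",round(s["joint_pos"][5],2),"gap",round(s["finger_gap"]*100,2))
E
python3 - <<'E'
from meas import *
t=get_image("top");s=get_image("scene")
T={"A(291)":([290.2,127.4],[282.2,250.5]),"B(268)":([267.1,179.7],[250.8,196.9]),"C(290)":([289.6,176.9],[234.2,213.6]),"S1":([266.4,128.8],[301.2,229.3]),"S2":([317.8,179],[207.4,231.7]),"L1":([339.8,131.9],[230.2,290.9]),"L2":([341.7,177.5],[184.1,252.4])}
for k,(a,b) in T.items(): print(k,tri(t,a,s,b).round(3), "plane .038",ray(t,a,.038).round(3))
print("yellow",tri(t,[391.2,196.7],s,[113.3,279]).round(3))
E
python3 plan.py .520 .237 .15 -95.2
```

```text
A(291) [ 0.657 -0.112  0.036] plane .038 [[ 0.658 -0.109  0.038]]
B(268) [ 0.48  -0.034  0.037] plane .038 [[ 0.482 -0.032  0.038]]
C(290) [ 0.49  -0.107  0.038] plane .038 [[ 0.491 -0.105  0.038]]
S1 [ 0.651 -0.032  0.038] plane .038 [[ 0.653 -0.031  0.038]]
S2 [ 0.483 -0.198  0.041] plane .038 [[ 0.484 -0.197  0.038]]
L1 [ 0.641 -0.274  0.04 ] plane .038 [[ 0.643 -0.273  0.038]]
L2 [ 0.488 -0.276  0.04 ] plane .038 [[ 0.489 -0.275  0.038]]
yellow [ 0.425 -0.432  0.042]
at [ 0.136  -0.5329  0.2313] turn [ 0.     0.341 -0.   ] shift if turned first cm [-31.27   8.13 -80.15] | now-frame [-56.24   8.14 -65.11] q6 -0.22 gap 8.56
```

```bash
python3 -m crank '[[6,0,0,0,0,0.114,0],[6,0,0,0,0,0.114,0],[6,0,0,0,0,0.113,0],[6,-1.8,0,-4.6,0,0,0],[6,-1.8,0,-4.6,0,0,0],[6,-1.8,0,-4.6,0,0,0],[6,-1.8,0,-4.6,0,0,0],[6,-1.8,0,-4.6,0,0,0],[6,-1.8,0,-4.6,0,0,0],[6,-1.8,0,-4.6,0,0,0],[6,-1.8,0,-4.6,0,0,0],[6,-1.8,0,-4.6,0,0,0]]' 40; python3 plan.py .520 .237 .15 -95.2
```

```text
t: 1.7
position: [0.3354, -0.1336, 0.2316]
eef_rot: [-0.101, -2.174, 2.175]
ft_force: [0.7, 0.2, 0.1]
finger_gap: 0.06
at [ 0.3354 -0.1336  0.2316] turn [-0.001 -0.001 -0.001] shift if turned first cm [-15.02   8.16 -38.58] | now-frame [-14.97   8.15 -38.6 ] q6 0.95 gap 6.0
```

```bash
python3 -m crank '[[5,-1.9,0,-4.8,0,0,0],[5,-1.9,0,-4.8,0,0,0],[5,-1.9,0,-4.8,0,0,0],[5,-1.9,0,-4.8,0,0,0],[5,-1.9,1,-4.8,0,0,0],[5,-1.9,2,-4.8,0,0,0],[5,-1.9,2.5,-4.8,0,0,0],[5,-1.7,2.6,-5,0,0,0],[5,0,0,0,0,0,0],[5,0,0,0,0,0,0]]'; python3 plan.py .520 .237 .062 -95.2
python3 - <<'E'
from h import *
t=get_image("top");s=get_image("scene")
crop(t,95,240,95,240,4,"pics/g1.png");crop(s,80,220,250,430,4,"pics/g2.png")
E
```

```text
t: 2.7
position: [0.5067, 0.2102, 0.1592]
eef_rot: [-0.096, -2.174, 2.175]
ft_force: [-0.1, -0.9, -0.0]
finger_gap: 0.0504
at [0.5067 0.2102 0.1592] turn [-0.001  0.001  0.001] shift if turned first cm [-1.08  9.72 -2.79] | now-frame [-1.09  9.72 -2.8 ] q6 1.84 gap 5.04
```

View pics/g2.png

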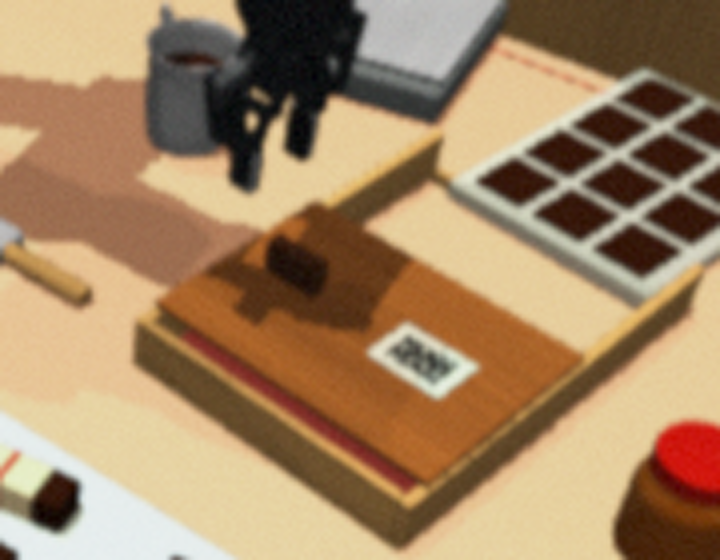

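The picture shows the gripper above and to the near side of the handle (crop (295,262)), the lid still about 20 mm open, and the pitcher clear of the arm. Next I descend onto the handle.

```bash
python3 -m crank '[[5,-0.5,0.5,-1.4,0,0,0],[5,-0.6,1,-1.4,0,0,0],[5,0,2.5,0,0,0,0],[5,0,2.5,0,0,0,0],[5,0,2,0,0,0,0],[5,0,1.2,0,0,0,0],[5,0,0,0,0,0,0],[0,0,0,0,0,0,0],[0,0,0,0,0,0,0],[0,0,0,0,0,0,0],[0,0,0,0,0,0,0],[0,0,0,0,0,0,0]]' 40; python3 plan.py .536 .391 .062 -95.2
```

```text
t: 4.0
position: [0.5211, 0.2369, 0.0641]
eef_rot: [-0.102, -2.177, 2.175]
ft_force: [-0.1, 0.2, 6.2]
finger_gap: 0.0151
at [0.5211 0.2369 0.0641] turn [ 0.001 -0.001 -0.002] shift if turned first cm [ -0.08   0.21 -15.49] | now-frame [ -0.07   0.23 -15.49] q6 1.88 gap 1.51
```

```bash
python3 -m crank '[[0,0,-0.2,-0.5,0,0,0],[0,0,0,-1.5,0,0,0],[0,0,0,-1.6,0,0,0],[0,0,0,-1.6,0,0,0],[0,0,0,-1.6,0,0,0],[0,0,0,-1.6,0,0,0],[0,0,0,-1.6,0,0,0],[0,0,0,-1.6,0,0,0],[0,0,0,-1.6,0,0,0],[0,0,0,-1.2,0,0,0],[0,0,0,-0.8,0,0,0],[0,0,0,0,0,0,0]]' 40; python3 plan.py .536 .391 .062 -95.2;python3 - <<'E'
from h import *
t=get_image("top");s=get_image("scene")
crop(t,95,240,60,240,4,"pics/g3.png");crop(s,80,220,250,430,4,"pics/g4.png")
E
```

```text
t: 5.2
position: [0.5359, 0.3885, 0.0642]
eef_rot: [-0.103, -2.177, 2.176]
ft_force: [8.7, 1.3, -7.3]
finger_gap: 0.0147
at [0.5359 0.3885 0.0642] turn [ 0.    -0.001 -0.003] shift if turned first cm [ 0.01  0.22 -0.25] | now-frame [ 0.01  0.22 -0.25] q6 2.11 gap 1.47
```

View pics/g4.png

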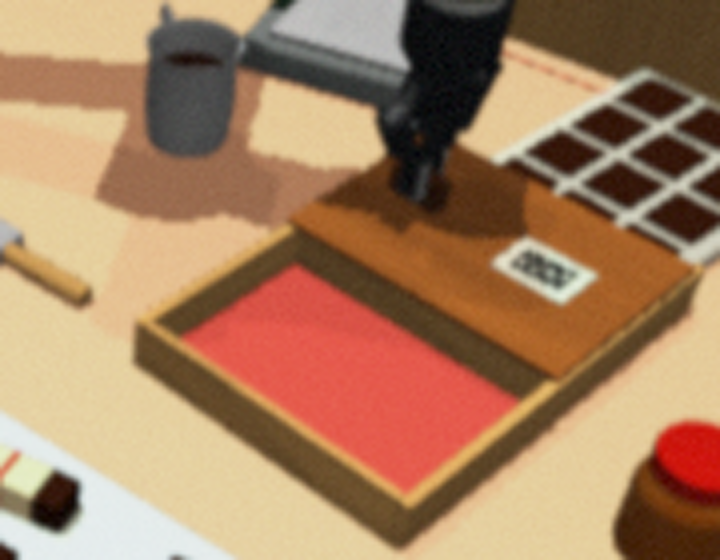

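The lid is fully or nearly fully open and the salmon floor is bare (crop (350,370)). I release and rise, then re-measure the case from both views.

```bash
python3 -m crank '[[4,0,0,0,0,0,0],[5,0,0,0,0,0,0],[5,0,0,0,0,0,0],[5,0,-3,0,0,0,0],[5,0,-4,0,0,0,0],[5,0,-4,2,0,0,0],[5,1,-2,4.5,0,0,0],[5,1,0,4.8,0,0,0],[5,1,0,4.8,0,0,0],[5,1,0,4.8,0,0,0],[5,1,0,4.8,0,0,0]]' 40; python3 plan.py .484 -.034 .12 -79;python3 - <<'E'
from h import *
t=get_image("top");s=get_image("scene")
crop(t,95,240,60,240,4,"pics/g5.png");crop(s,100,240,250,430,4,"pics/g6.png")
E
```

```text
t: 6.4
position: [0.4601, 0.1353, 0.1952]
eef_rot: [-0.099, -2.175, 2.175]
ft_force: [0.8, -0.9, 1.0]
finger_gap: 0.0501
at [0.4601 0.1353 0.1952] turn [-0.    -0.283 -0.001] shift if turned first cm [ 0.88  7.52 17.07] | now-frame [-3.91  7.52 16.64] q6 1.7 gap 5.01
```

View pics/g5.png

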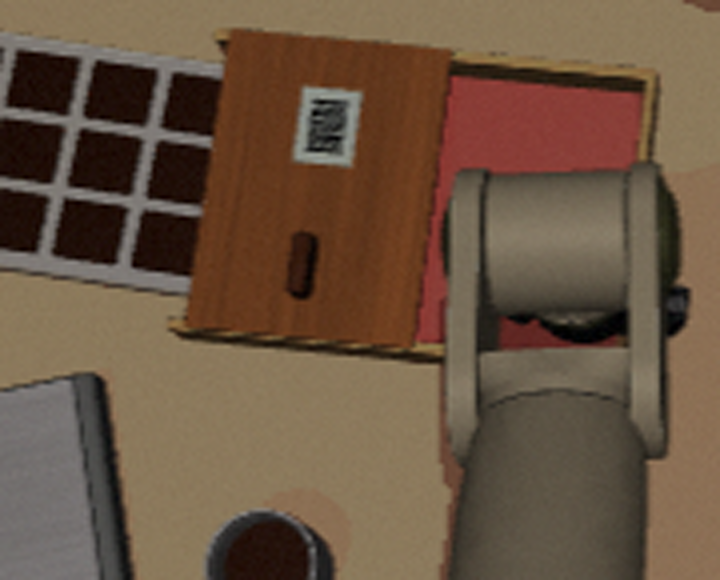

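View pics/g6.png

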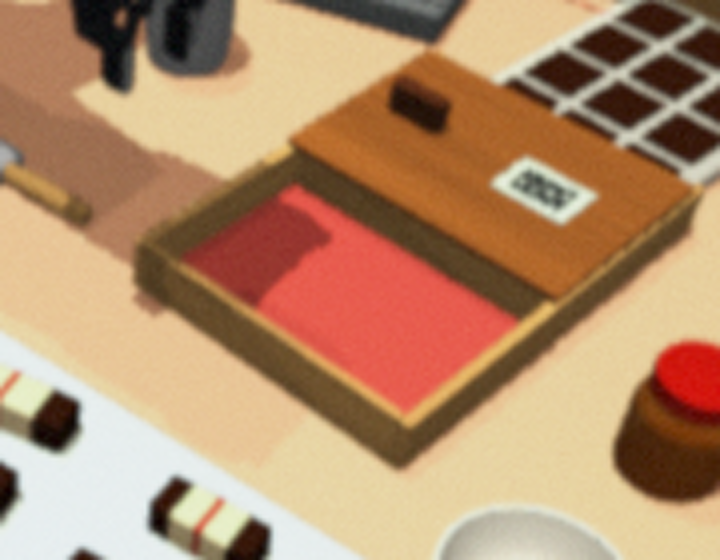

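The top crop shows the lid open with the handle at (301,264). The scene crop shows the compartment empty and uncovered at (350,300). Bar B (top (268,181)) is the first to pick.

```bash
python3 -m crank '[[5.6,0,0,0,0,-0.094,0],[5.6,0,0,0,0,-0.094,0],[5.6,0,0,0,0,-0.094,0],[5.6,0.2,0.5,4.3,0,0,0],[5.6,0.3,1.5,4.3,0,0,0],[5.6,0.3,2,4.3,0,0,0],[5.6,0.2,2.5,4.2,0,0,0],[5.6,0,1,0,0,0,0],[5.6,0,0,0,0,0,0]]' 40; python3 plan.py .480 -.034 .011 -79;python3 - <<'E'
from h import *
t=get_image("top");s=get_image("scene")
crop(t,95,240,220,365,4,"pics/h1.png");crop(s,150,330,140,340,3.5,"pics/h2.png")
o=lambda x,y:(60+(x+.5)/4-.5,95+(y+.5)/4-.5)
e=lambda x,y:(250+(x+.5)/4-.5,100+(y+.5)/4-.5)
print("handle",ray(t,[o(301,264)],.085).round(3),"label",tri(t,o(329,126),s,e(544,189)).round(3))
print("floor corners tri z", "near-right top wall",tri(t,o(655,73),s,e(404,420)).round(3))
E
```

```text
t: 7.4
position: [0.4833, -0.033, 0.1187]
eef_rot: [-0.204, 2.125, -2.122]
ft_force: [-0.2, 1.3, 0.5]
finger_gap: 0.056
at [ 0.4833 -0.033   0.1187] turn [ 0.002 -0.003  0.002] shift if turned first cm [ 0.34 10.77  0.03] | now-frame [ 0.32 10.77  0.05] q6 1.07 gap 5.6
handle [[0.534 0.386 0.085]] label [0.655 0.375 0.059]
floor corners tri z near-right top wall [0.702 0.11  0.051]
```

View pics/h2.png

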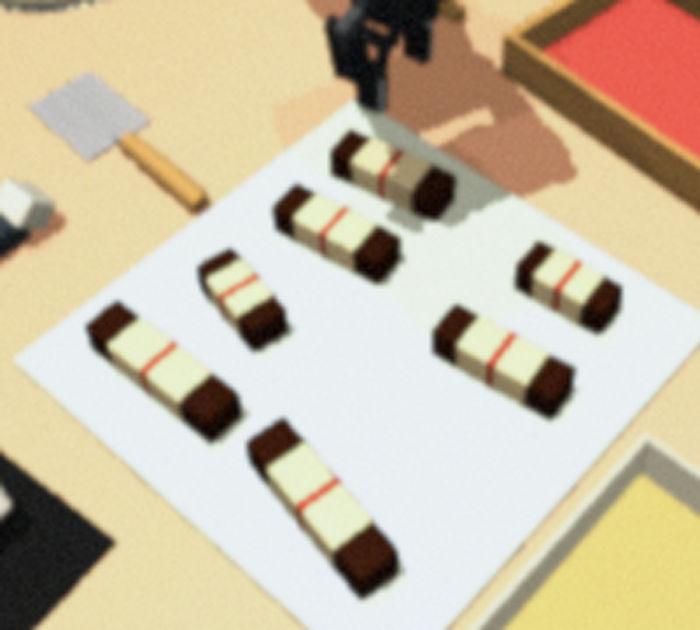

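The enlarged crop confirms it: bar B at (392,175) is the same size as (338,232) and (502,360), and longer than the shorts at (243,298) and (568,285). Nothing has moved. I descend and grip.

```bash
python3 -m crank '[[5.6,0.3,2.5,0,0,0,0],[5.6,0,2.5,0,0,0,0],[5.6,0,2.5,0,0,0,0],[5.6,0,2,0,0,0,0],[5.6,0,1.2,0,0,0,0],[5.6,0,0,0,0,0,0],[2,0,0,0,0,0,0],[2,0,0,0,0,0,0],[2,0,0,0,0,0,0],[2,0,0,0,0,0,0]]' 40; python3 -m crank '[[2,0,-2,0,0,0,0],[2,0,-4,0,0,0,0],[2,0,-4,0,0,0,0],[2,0,-3,0,0,0,0],[2,0,0,0,0,0,0]]';  python3 plan.py .5355 .254 .12 -95.2
```

```text
t: 8.5
position: [0.4816, -0.0333, 0.0141]
eef_rot: [-0.2, 2.119, -2.121]
ft_force: [-0.4, 3.3, 7.1]
finger_gap: 0.0314
t: 9.0
position: [0.4825, -0.0339, 0.147]
eef_rot: [-0.194, 2.114, -2.121]
ft_force: [0.4, -0.2, -0.6]
finger_gap: 0.0317
at [ 0.4825 -0.0339  0.147 ] turn [-0.003  0.282 -0.008] shift if turned first cm [ -2.67   2.7  -29.16] | now-frame [-10.65   2.67 -27.27] q6 1.06 gap 3.17
```

```bash
python3 -m crank '[[2,0,0,0,0,0.094,0],[2,0,0,0,0,0.094,0],[2,0,0,0,0,0.094,0],[2,-0.4,0,-4,0,0,0],[2,-0.4,0,-4.2,0,0,0],[2,-0.4,0,-4.2,0,0,0],[2,-0.4,0,-4.2,0,0,0],[2,-0.4,0,-4.2,0,0,0],[2,-0.4,1,-4,0,0,0],[2,-0.3,1.7,-4,0,0,0],[2,0,0,0,0,0,0]]';  python3 plan.py .5353 .250 .012 -95.2; python3 - <<'E'
from h import *
s=get_image("scene")
crop(s,90,230,250,430,4,"pics/i1.png")
E
```

```text
t: 10.1
position: [0.5325, 0.2544, 0.1127]
eef_rot: [-0.09, -2.175, 2.175]
ft_force: [0.4, -0.5, -1.6]
finger_gap: 0.0313
at [0.5325 0.2544 0.1127] turn [-0.     0.004  0.004] shift if turned first cm [-0.32 10.07  0.42] | now-frame [-0.36 10.06  0.41] q6 1.9 gap 3.13
```

View pics/i1.png

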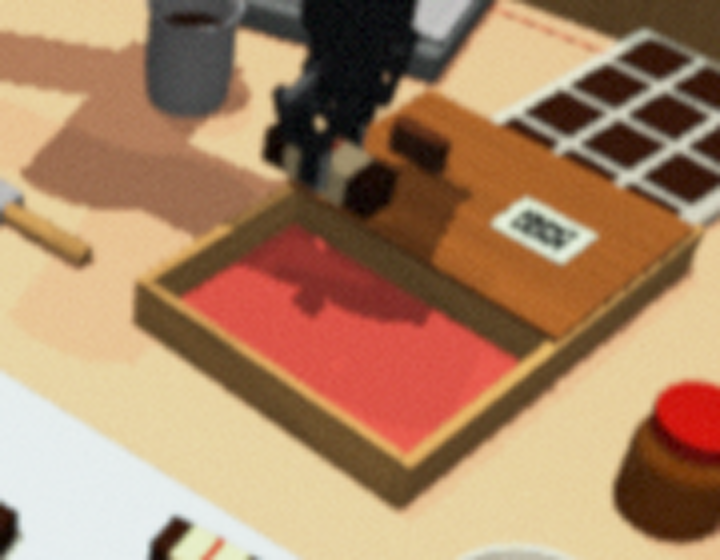

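The bar is held level above its slot (crop (340,180)). I lower it and release.

```bash
python3 -m crank '[[2,-0.3,2,0.4,0,0,0],[2,0,2.5,0,0,0,0],[2,0,2.2,0,0,0,0],[2,0,1.6,0,0,0,0],[2,0,1.2,0,0,0,0],[2,0,0.5,0,0,0,0],[2,0,0,0,0,0,0],[4.4,0,0,0,0,0,0],[4.4,0,0,0,0,0,0],[4.4,0,0,0,0,0,0]]'; python3 -m crank '[[4.4,0,-2.5,0,0,0,0],[4.4,0,-4,0,0,0,0],[4.4,0,-4,0,0,0,0],[5.6,0,-2,4,0,-0.1,0],[5.6,0,0,4.8,0,-0.1,0],[5.6,0,0,4.8,0,-0.05,0],[5.6,0,0,4.8,0,0,0],[5.6,0,0,4.8,0,0,0],[5.6,0,0,4.8,0,0,0],[5.6,0,0,4.8,0,0,0],[5.6,0,0,0,0,0,0]]';  python3 plan.py .489 -.107 .011 -81; python3 - <<'E'
from meas import *
s=get_image("scene");t=get_image("top")
crop(s,100,240,250,430,4,"pics/i2.png")
for o in barfind(t,(.40,.73,-.32,.012)): print(o)
E
```

```text
t: 11.15
position: [0.5369, 0.2466, 0.0165]
eef_rot: [-0.101, -2.176, 2.175]
ft_force: [-0.5, -0.0, -0.8]
finger_gap: 0.0441
t: 12.25
position: [0.5697, -0.084, 0.141]
eef_rot: [-0.163, 2.139, -2.143]
ft_force: [0.2, 0.6, 0.1]
finger_gap: 0.0558
at [ 0.5697 -0.084   0.141 ] turn [-0.002 -0.004 -0.001] shift if turned first cm [ 8.33 13.    1.  ] | now-frame [ 8.35 12.99  1.01] q6 1.07 gap 5.58
([317.5, 181.0], 479, -196, -12, 79, 42)
([341.5, 179.7], 483, -274, 2, 129, 43)
([339.9, 134.3], 635, -273, -9, 132, 41)
([280.0, 153.1], 557, -95, 0, 322, 210)
```

View pics/i2.png

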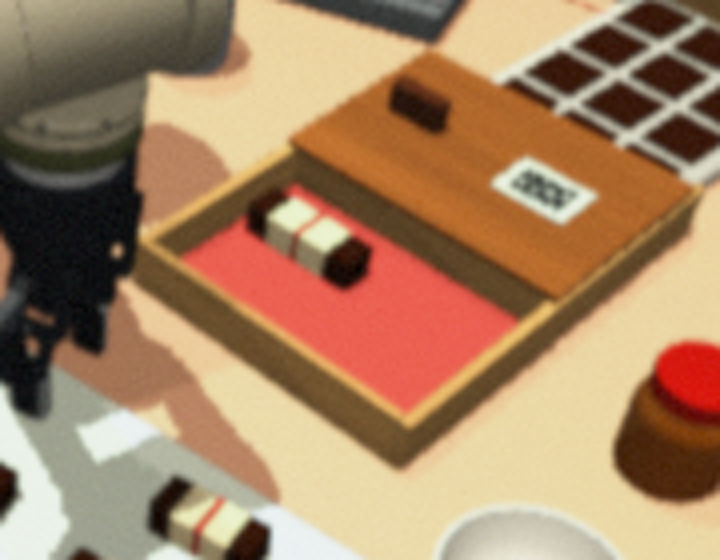

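Bar B lies flat in the left-far slot (crop (308,238)). I move over bar C and check it in the scene view.

```bash
python3 -m crank '[[5.6,3,0.5,0.4,0,0,0],[5.6,3,1,0.4,0,0,0],[5.6,2.3,1,0.2,0,0,0],[5.6,0,0,0,0,0,0],[5.6,0,0,0,0,0,0]]';  python3 plan.py .489 -.107 .011 -81; python3 - <<'E'
from meas import *
s=get_image("scene")
crop(s,150,330,140,340,3.5,"pics/i3.png")
E
```

```text
t: 12.85
position: [0.489, -0.1008, 0.1164]
eef_rot: [-0.17, 2.137, -2.138]
ft_force: [0.5, -0.3, -0.2]
finger_gap: 0.0557
at [ 0.489  -0.1008  0.1164] turn [-0.     0.003 -0.001] shift if turned first cm [ 0.09 10.54  0.61] | now-frame [ 0.1  10.54  0.61] q6 0.97 gap 5.57
```

View pics/i3.png

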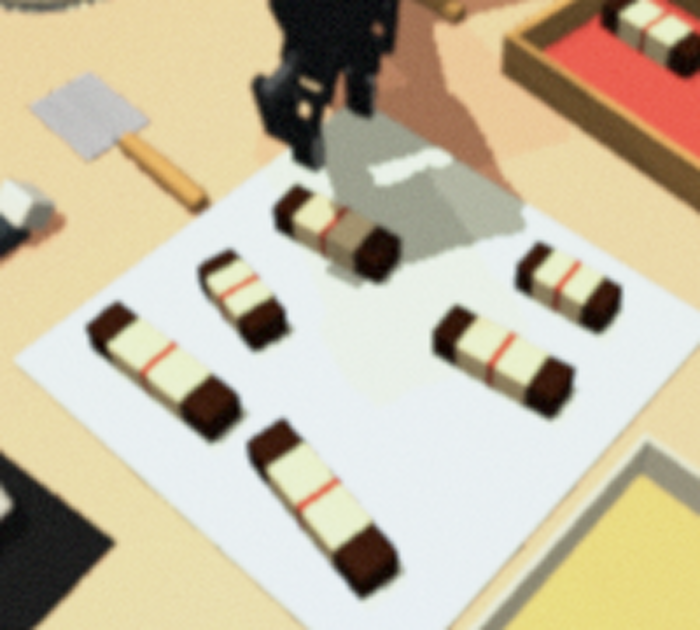

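Bar C at crop (337,232) is unmoved, and its length matches bar A at (502,360). I grasp it.

```bash
python3 -m crank '[[5.6,0.1,2.5,0.6,0,0,0],[5.6,0,2.5,0,0,0,0],[5.6,0,2.5,0,0,0,0],[5.6,0,1.7,0,0,0,0],[5.6,0,1.2,0,0,0,0],[5.6,0,0,0,0,0,0],[2,0,0,0,0,0,0],[2,0,0,0,0,0,0],[2,0,0,0,0,0,0],[2,0,0,0,0,0,0]]' 40; python3 -m crank '[[2,0,-2,0,0,0,0],[2,0,-4,0,0,0,0],[2,0,-4,0,0,0,0],[2,0,-3,0,0,0,0],[2,0,0,0,0,0.12,0],[2,0,0,0,0,0.12,0],[2,0,0,0,0,0,0]]';  python3 plan.py .6489 .240 .13 -95.2
```

```text
t: 13.9
position: [0.4893, -0.1078, 0.0127]
eef_rot: [-0.168, 2.137, -2.139]
ft_force: [2.3, 1.8, 6.9]
finger_gap: 0.0313
t: 14.6
position: [0.4883, -0.1077, 0.142]
eef_rot: [-0.09, -2.179, 2.18]
ft_force: [-0.1, 0.5, -1.4]
finger_gap: 0.0313
at [ 0.4883 -0.1077  0.142 ] turn [-0.     0.008 -0.   ] shift if turned first cm [-12.84   1.2  -36.08] | now-frame [-13.15   1.2  -35.97] q6 1.2 gap 3.13
```

```bash
python3 -m crank '[[2,-1.6,0,-4.5,0,0,0],[2,-1.6,0,-4.5,0,0,0],[2,-1.6,0,-4.5,0,0,0],[2,-1.6,0,-4.5,0,0,0],[2,-1.7,0,-4.5,0,0,0],[2,-1.7,0,-4.5,0,0,0],[2,-1.7,0.5,-4.5,0,0,0],[2,-1.7,1,-4.5,0,0,0],[2,0,1,0,0,0,0],[2,0,0,0,0,0,0]]';  python3 plan.py .6489 .240 .012 -95.2; python3 - <<'E'
from h import *
s=get_image("scene")
crop(s,90,230,250,430,4,"pics/j1.png")
E
```

```text
t: 15.6
position: [0.6483, 0.241, 0.1141]
eef_rot: [-0.079, -2.179, 2.181]
ft_force: [-0.5, -0.3, -2.1]
finger_gap: 0.0312
at [0.6483 0.241  0.1141] turn [-0.001  0.014  0.004] shift if turned first cm [-0.07 10.21  0.09] | now-frame [-0.12 10.21  0.08] q6 1.83 gap 3.12
```

View pics/j1.png

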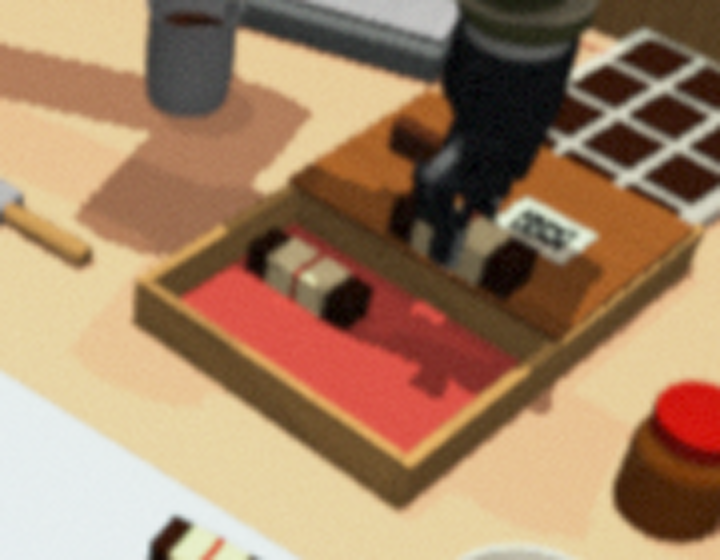

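Bar C is held level above the right-far slot (crop (465,250)), with bar B below left at (308,278). I lower and release it.

```bash
python3 -m crank '[[2,-0.1,2,0.1,0,0.014,0],[2,0,2.5,0,0,0,0],[2,0,2.2,0,0,0,0],[2,0,1.6,0,0,0,0],[2,0,1.2,0,0,0,0],[2,0,0.6,0,0,0,0],[2,0,0,0,0,0,0],[4.4,0,0,0,0,0,0],[4.4,0,0,0,0,0,0],[4.4,0,0,0,0,0,0]]'; python3 -m crank '[[4.4,0,-2.5,0,0,0,0],[4.4,0,-4,0,0,0,0],[4.4,0,-4,0,0,0,0],[5.6,0,-2,4,0,-0.1,0],[5.6,0,0,4.8,0,-0.1,0],[5.6,0,0,4.8,0,-0.05,0],[5.6,0,0,4.8,0,0,0],[5.6,0,0,4.8,0,0,0],[5.6,0,0,4.8,0,0,0],[5.6,0,0,4.8,0,0,0],[5.6,0,0,0,0,0,0]]';  python3 plan.py .655 -.112 .011 -82; python3 - <<'E'
from meas import *
s=get_image("scene");t=get_image("top")
crop(s,100,240,250,430,4,"pics/j2.png")
crop(s,150,330,140,340,3.5,"pics/j3.png")
E
```

```text
t: 16.65
position: [0.6506, 0.2394, 0.0166]
eef_rot: [-0.105, -2.174, 2.173]
ft_force: [-0.7, -0.5, -0.1]
finger_gap: 0.0438
t: 17.75
position: [0.6816, -0.0921, 0.1408]
eef_rot: [-0.159, 2.142, -2.146]
ft_force: [0.2, 0.9, -0.8]
finger_gap: 0.0563
at [ 0.6816 -0.0921  0.1408] turn [-0.002  0.009 -0.001] shift if turned first cm [ 2.91 12.98  1.6 ] | now-frame [ 2.94 12.98  1.55] q6 1.12 gap 5.63
```

View pics/j2.png

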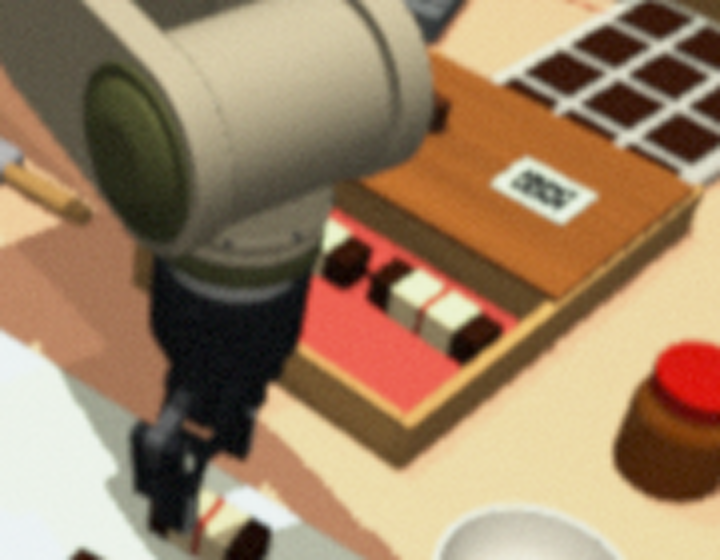

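View pics/j3.png

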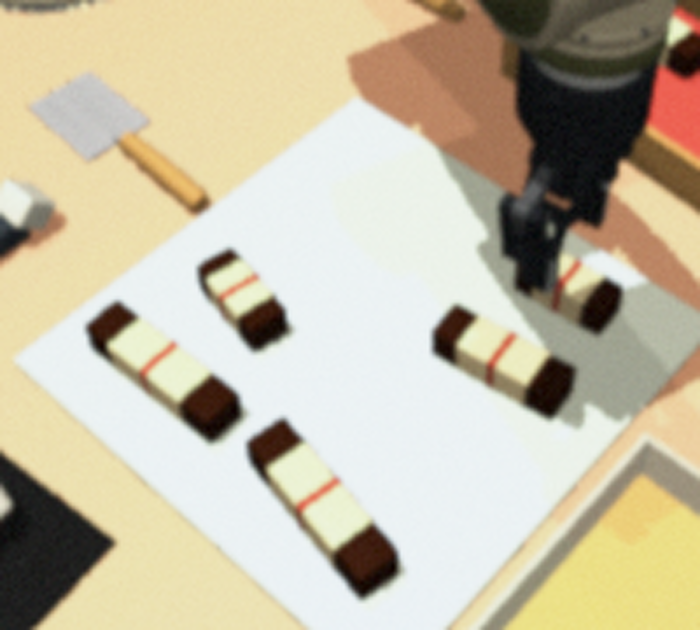

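Both packed bars lie flat (crop (340,255) and (435,310)). Bar A at (502,360) in the second crop is unmoved. It is the last 100 mm bar, so I grasp it.

```bash
python3 -m crank '[[5.6,1.6,1,0.9,0,0,0],[5.6,1.3,1.5,0.7,0,0.009,0],[5.6,0,0,0,0,0,0],[5.6,0,2.5,0,0,0,0],[5.6,0,2.5,0,0,0,0],[5.6,0,2.5,0,0,0,0],[5.6,0,1.2,0,0,0,0],[5.6,0,1,0,0,0,0],[5.6,0,0.5,0,0,0,0],[5.6,0,0,0,0,0,0]]' 40; python3 plan.py .655 -.112 .011 -82
```

```text
t: 18.85
position: [0.6553, -0.106, 0.014]
eef_rot: [-0.157, 2.145, -2.145]
ft_force: [-0.2, -0.3, 0.9]
finger_gap: 0.0561
at [ 0.6553 -0.106   0.014 ] turn [-0.     0.006 -0.   ] shift if turned first cm [0.12 0.3  0.59] | now-frame [0.12 0.3  0.59] q6 1.09 gap 5.61
```

```bash
python3 -m crank '[[5.6,0.1,0.2,0.5,0,0,0],[5.6,0,0,0,0,0,0],[2,0,0,0,0,0,0],[2,0,0,0,0,0,0],[2,0,0,0,0,0,0],[2,0,0,0,0,0,0]]' 40; python3 -m crank '[[2,0,-2,0,0,0,0],[2,0,-4,0,0,0,0],[2,0,-4,0,0,0,0],[2,0,-3,0,0,0,0],[2,0,0,0,0,0.11,0],[2,0,0,0,0,0.11,0],[2,0,0,0,0,0.01,0],[2,0,0,0,0,0,0]]';  python3 plan.py .529 .180 .13 -95.2
```

```text
t: 19.45
position: [0.6551, -0.1115, 0.0124]
eef_rot: [-0.156, 2.145, -2.146]
ft_force: [-0.9, -0.1, 4.2]
finger_gap: 0.0313
t: 20.25
position: [0.6546, -0.1112, 0.1413]
eef_rot: [-0.088, -2.18, 2.179]
ft_force: [1.0, -0.0, -0.4]
finger_gap: 0.0316
at [ 0.6546 -0.1112  0.1413] turn [0.    0.009 0.001] shift if turned first cm [ 15.15   1.13 -27.87] | now-frame [ 14.9    1.15 -28.  ] q6 1.31 gap 3.16
```

```bash
python3 -m crank '[[2,2.1,0,-4,0,0,0],[2,2.1,0,-4,0,0,0],[2,2.1,0,-4,0,0,0],[2,2.1,0,-4,0,0,0],[2,2.2,0.5,-4,0,0,0],[2,2.2,1,-4,0,0,0],[2,2.2,1,-4,0,0.009,0],[2,0,0,0,0,0,0],[2,0,0,0,0,0,0]]';  python3 plan.py .529 .180 .012 -95.2; python3 - <<'E'
from h import *
s=get_image("scene")
crop(s,90,230,250,430,4,"pics/k1.png")
E
```

```text
t: 21.15
position: [0.5286, 0.1809, 0.1166]
eef_rot: [-0.097, -2.175, 2.176]
ft_force: [-0.4, -0.0, -0.9]
finger_gap: 0.0317
at [0.5286 0.1809 0.1166] turn [-0.     0.001  0.   ] shift if turned first cm [-0.05 10.46  0.09] | now-frame [-0.05 10.46  0.09] q6 1.78 gap 3.17
```

View pics/k1.png

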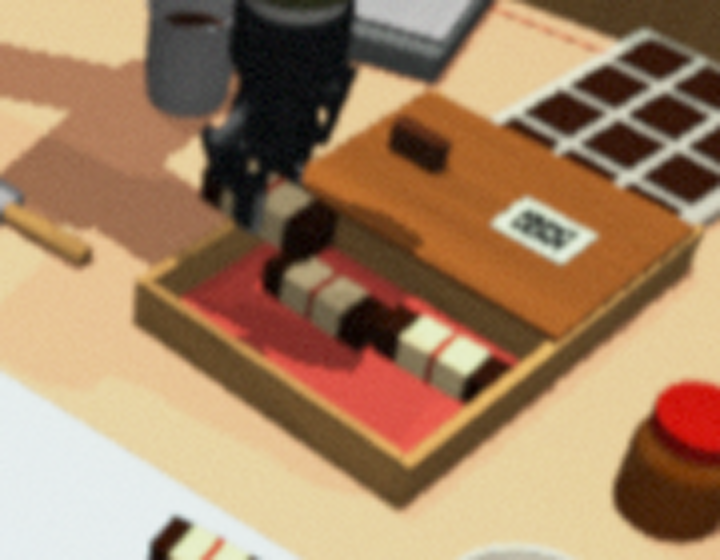

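In this picture, packed bar B has been knocked to crop (320,302) from (308,278), and C has shifted slightly to (448,352). I measure before placing.

```bash
python3 - <<'E'
from h import *
s=get_image("scene")
crop(s,130,220,270,400,6,"pics/k2.png")
e=lambda x,y:(250+(x+.5)/4-.5,90+(y+.5)/4-.5)
c=np.array([.589,.211]); a=np.radians(-5.2); Rm=np.array([[np.cos(a),-np.sin(a)],[np.sin(a),np.cos(a)]])
f=s["frame"].astype(int)
for n,p in(("B band top",e(325,280)),("C band",e(446,340)),("B dark end near top",e(352,318)),("A bottom right (held)",e(322,216))):
    w=ray(s,[p],.036)[0]; print(n,w.round(3),"case mm",((w[:2]-c)@Rm*1000).round(0))
E
```

```text
B band top [0.552 0.239 0.036] case mm [-39.  24.]
C band [0.654 0.242 0.036] case mm [62. 37.]
B dark end near top [0.591 0.217 0.036] case mm [1. 6.]
A bottom right (held) [0.507 0.301 0.036] case mm [-90.  82.]
```

View pics/k2.png

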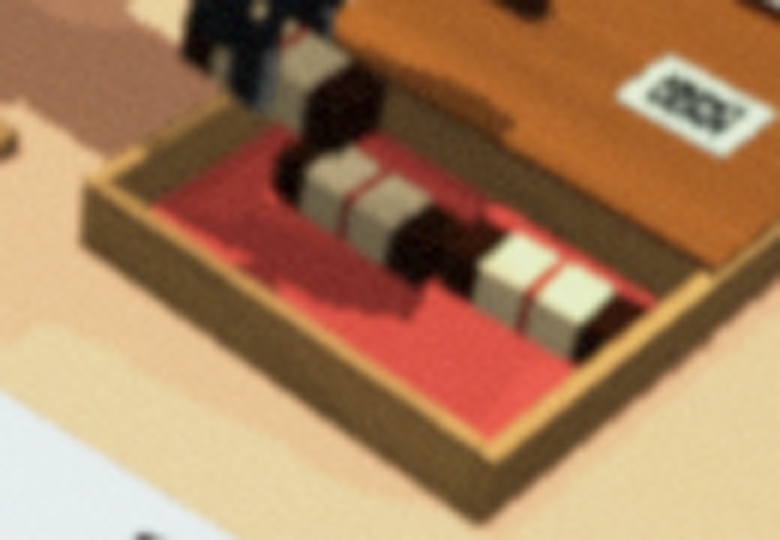

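B now lies at about case (-41,+22), still flat. I lay A at about (-57,-42), clear of it.

```bash
python3 -m crank '[[2,0,2,0.65,0,0,0],[2,0,2.5,0,0,0,0],[2,0,2.2,0,0,0,0],[2,0,1.6,0,0,0,0],[2,0,1.3,0,0,0,0],[2,0,0.7,0,0,0,0],[2,0,0,0,0,0,0],[2,0,0,0,0,0,0]]'; python3 -m crank '[[4,0,0,0,0,0,0],[4,0,0,0,0,0,0],[4,0,0,0,0,0,0],[4,0,-2,0,0,0,0],[4,0,-4,0,0,0,0],[4,0,-4,0,0,0,0],[4,0,-3,4,0,0,0],[4,0,0,4.5,0,0,0],[4,0,0,4.5,0,0,0],[4,0,0,4.5,0,0,0],[4,0,0,4.5,0,0,0],[4,0,0,0,0,0,0]]'; python3 - <<'E'
from h import *
s=get_image("scene");t=get_image("top")
crop(s,110,220,270,430,4.5,"pics/l1.png");crop(t,95,240,95,240,4,"pics/l2.png")
E
```

```text
t: 22.05
position: [0.5288, 0.1736, 0.0144]
eef_rot: [-0.103, -2.174, 2.174]
ft_force: [0.3, 0.8, -1.9]
finger_gap: 0.0314
t: 23.25
position: [0.5077, -0.0497, 0.1441]
eef_rot: [-0.108, -2.17, 2.173]
ft_force: [0.5, -0.2, 0.6]
finger_gap: 0.04
```

View pics/l1.png

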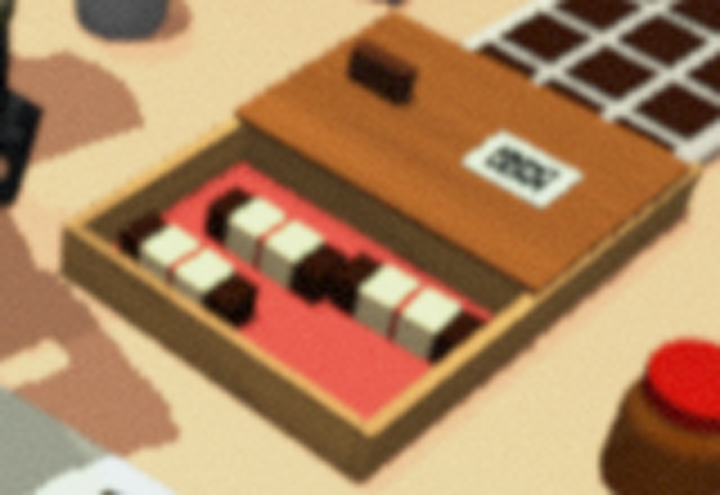

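View pics/l2.png

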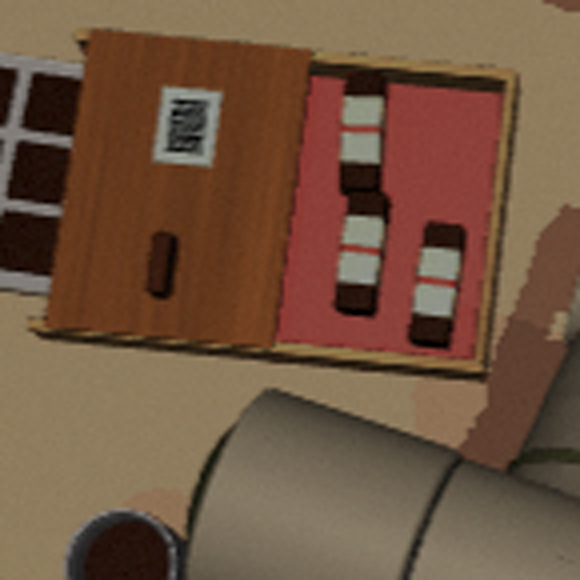

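All three bars are in the case: top crop (362,130), (362,250) and (436,285). Next I triangulate their tops to confirm they lie flat.

```bash
python3 - <<'E'
from h import *
s=get_image("scene");t=get_image("top")
o=lambda x,y:(95+(x+.5)/4-.5,95+(y+.5)/4-.5)
e=lambda x,y:(270+(x+.5)/4.5-.5,110+(y+.5)/4.5-.5)
c=np.array([.589,.211]); a=np.radians(-5.2); Rm=np.array([[np.cos(a),-np.sin(a)],[np.sin(a),np.cos(a)]])
for n,p,q in(("A",o(437,283),e(193,250)),("B",o(361,250),e(270,226)),("C",o(362,129),e(403,296)),("A white ends",o(440,247),e(227,264)),("A lowx",o(435,316),e(168,230)),("C hi",o(363,96),e(452,305)),("handle",o(163,264),e(384,64))):
    w=tri(t,p,s,q); print(n,w.round(3),"case mm",((w[:2]-c)@Rm*1000).round(0))
E
python3 plan.py .534 .386 .15 -95.2
```

```text
A [0.529 0.173 0.043] case mm [-57. -43.]
B [0.554 0.234 0.04 ] case mm [-37.  20.]
C [0.656 0.236 0.04 ] case mm [65. 31.]
A white ends [0.557 0.171 0.049] case mm [-28. -43.]
A lowx [0.503 0.176 0.043] case mm [-83. -43.]
C hi [0.684 0.236 0.048] case mm [93. 34.]
handle [0.535 0.386 0.08 ] case mm [-70. 169.]
at [ 0.5078 -0.0444  0.1439] turn [ 0.    -0.002 -0.   ] shift if turned first cm [  1.29  -0.61 -43.1 ] | now-frame [  1.36  -0.6  -43.1 ] q6 1.34 gap 3.99
```

The heights are consistent with all three lying flat (tops about 40 mm, picked to within a few mm). Now I close the lid.

```bash
python3 -m crank '[[5,0.1,-0.3,-4.6,0,0,0],[5,0.1,-0.3,-4.8,0,0,0],[5,0.1,0,-4.8,0,0,0],[5,0.2,0,-4.8,0,0,0],[5,0.2,0,-4.8,0,0,0],[5,0.2,0,-4.8,0,0,0],[5,0.2,0,-4.8,0,0,0],[5,0.2,0,-4.8,0,0,0],[5,0.1,0,-4.8,0,0,0],[5,0,0,0,0,0,0],[5,0,0,0,0,0,0]]' 40; python3 plan.py .535 .386 .065 -95.2
```

```text
t: 24.55
position: [0.5325, 0.3861, 0.1492]
eef_rot: [-0.097, -2.175, 2.176]
ft_force: [0.7, -0.9, -0.2]
finger_gap: 0.0501
at [0.5325 0.3861 0.1492] turn [-0.001  0.001  0.001] shift if turned first cm [-0.25  8.42 -0.02] | now-frame [-0.26  8.42 -0.02] q6 2.11 gap 5.01
```

```bash
python3 -m crank '[[5,-0.2,2.5,0,0,0,0],[5,0,2.5,0,0,0,0],[5,0,2,0,0,0,0],[5,0,1.4,0,0,0,0],[5,0,0,0,0,0,0],[0,0,0,0,0,0,0],[0,0,0,0,0,0,0],[0,0,0,0,0,0,0],[0,0,0,0,0,0,0]]' 40; python3 -m crank '[[0,0,0,1,0,0,0],[0,0,0,2,0,0,0],[0,0,0,2,0,0,0],[0,0,0,2,0,0,0],[0,0,0,2,0,0,0],[0,0,0,2,0,0,0],[0,0,0,2,0,0,0],[0,0,0,2,0,0,0],[0,0,0,1,0,0,0],[0,0,0,0.5,0,0,0],[0,0,0,0.4,0,0,0],[0,0,0,0,0,0,0]]'; python3 plan.py .5193 .2173 .065 -95.2
```

```text
t: 25.45
position: [0.5365, 0.3844, 0.0674]
eef_rot: [-0.104, -2.176, 2.173]
ft_force: [-0.2, 0.6, 6.2]
finger_gap: 0.0153
t: 26.65
position: [0.5205, 0.22, 0.0674]
eef_rot: [-0.106, -2.185, 2.165]
ft_force: [-1.0, 25.6, 5.7]
finger_gap: 0.0151
at [0.5205 0.22   0.0674] turn [ 0.009 -0.003 -0.003] shift if turned first cm [0.09 0.24 0.28] | now-frame [0.09 0.24 0.28] q6 1.85 gap 1.51
```

```bash
python3 -m crank '[[3.5,0,0,-0.3,0,0,0],[4.5,0,0,0,0,0,0],[4.5,0,0,0,0,0,0],[4.5,0,-3,0,0,0,0],[4.5,0,-4,0,0,0,0],[4.5,0,-4,2,0,0,0],[5.6,0,-2,4.5,0,0,0],[5.6,1,0,4.5,0,0,0],[5.6,1,0,4.5,0,0,0],[5.6,1,0,4.5,0,0,0],[5.6,1,0,4.5,0,0,0]]'; python3 - <<'E'
from h import *
s=get_image("scene");t=get_image("top")
crop(s,110,220,270,430,4.5,"pics/m1.png");crop(t,95,200,95,235,5,"pics/m2.png");crop(s,190,350,70,230,3.7,"pics/m3.png")
cv2.imwrite("pics/m4.png",t["frame"][:,:,::-1])
E
python3 plan.py .425 -.432 .13 -84.8
```

```text
t: 27.75
position: [0.4568, -0.0234, 0.1959]
eef_rot: [-0.102, -2.173, 2.174]
ft_force: [0.3, -0.4, 0.2]
finger_gap: 0.056
at [ 0.4565 -0.0258  0.1959] turn [-0.001 -0.19   0.001] shift if turned first cm [ 6.82  6.59 40.16] | now-frame [-0.9   6.64 40.72] q6 1.36 gap 5.6
```

View pics/m1.png

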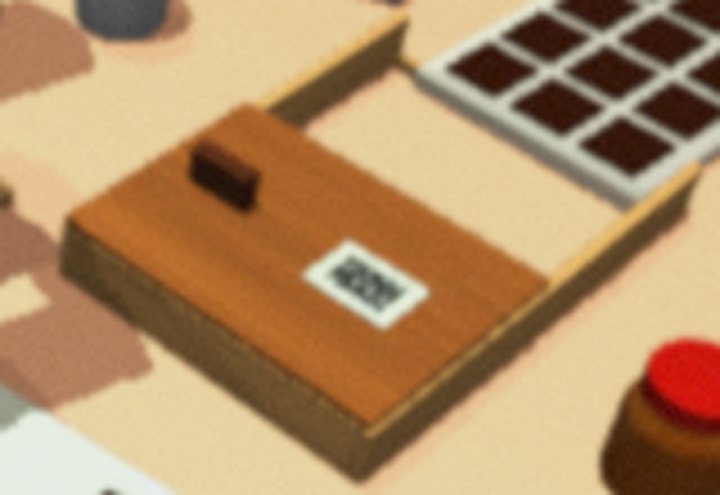

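View pics/m2.png

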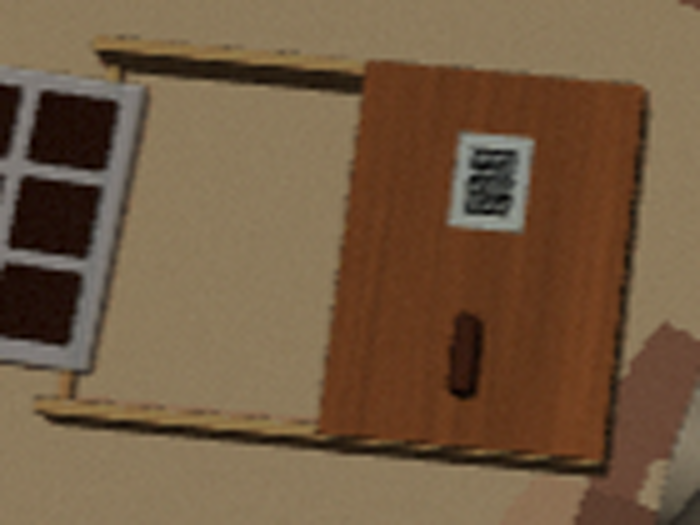

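View pics/m3.png

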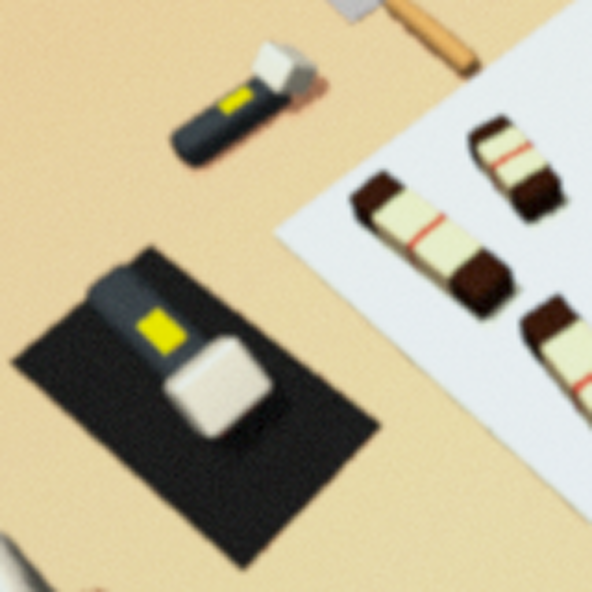

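The lid is flush shut: top crop shows its edge on the case edge at (645,90)-(605,465), the handle at (466,356) and the label at (490,183). The large scanner is unmoved on the mat (third crop, yellow patch (160,332)). I measure its pose, and the label, from both views.

```bash
python3 - <<'E'
from h import *
s=get_image("scene");t=get_image("top")
o=lambda x,y:(95+(x+.5)/5-.5,95+(y+.5)/5-.5)
e=lambda x,y:(270+(x+.5)/4.5-.5,110+(y+.5)/4.5-.5)
print("label",tri(t,o(490,183),s,e(366,284)).round(4),ray(t,[o(490,183)],.055).round(4),ray(s,[e(366,284)],.055).round(4))
print("handle",ray(t,[o(466,356)],.085).round(4))
crop(t,150,240,360,420,6,"pics/n1.png");crop(s,250,325,75,150,7,"pics/n2.png")
for n,g in(("t",t),("s",s)):
    f=g["frame"].astype(int); m=((f[...,0]-f[...,2]>60)&(abs(f[...,0]-f[...,1])<40)).astype(np.uint8)
    k,l,st,c=cv2.connectedComponentsWithStats(m)
    for i in range(1,k):
        w=ray(g,c[i],.038)[0]
        if 8<st[i,4]<500 and abs(w[0]-.44)<.1 and abs(w[1]+.44)<.06: print(n,c[i].round(1),st[i],w.round(3))
E
```

```text
label [0.6382 0.2097 0.0564] [[0.6394 0.2105 0.055 ]] [[0.6366 0.2097 0.055 ]]
handle [[0.5172 0.2188 0.085 ]]
t [391.2 196.8] [389 193   5   9  40] [ 0.426 -0.433  0.038]
s [113.2 279.1] [107 273  14  13 109] [ 0.421 -0.433  0.038]
```

View pics/n1.png

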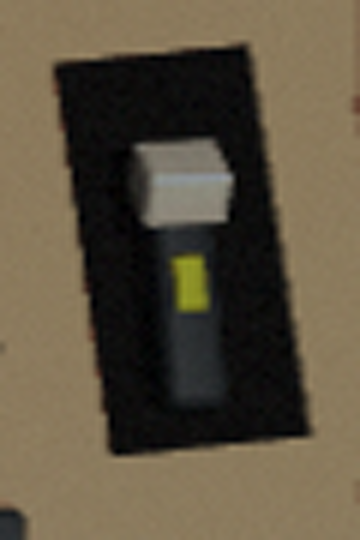

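View pics/n2.png

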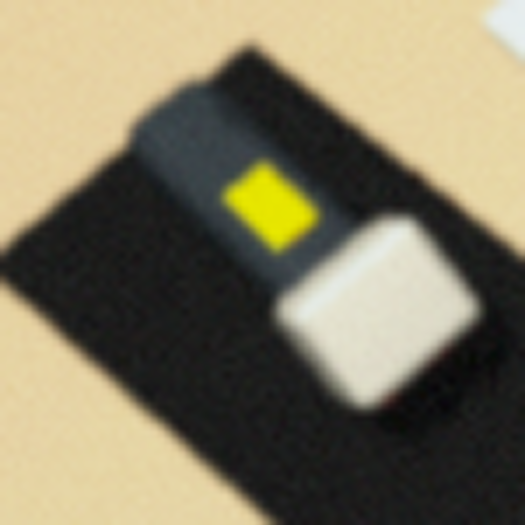

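```bash
python3 - <<'E'
from h import *
s=get_image("scene");t=get_image("top")
o=lambda x,y:(360+(x+.5)/6-.5,150+(y+.5)/6-.5)
n=lambda x,y:(75+(x+.5)/7-.5,250+(y+.5)/7-.5)
r=lambda g,p,z:ray(g,[p],z)[0].round(4)
print("rear end",r(t,o(199,405),.030),"ridge L,R",r(t,o(152,179),.060),r(t,o(232,178),.060),"front top",r(t,o(134,144),.060),r(t,o(213,142),.060))
print("ridge tri",tri(t,o(152,179),s,n(393,220)).round(4),tri(t,o(232,178),s,n(283,312)).round(4))
print("grip/head junction top z.038",r(t,o(190,226),.038))
print("grip edges z.038: ",[r(t,o(*p),.038) for p in((168,385),(226,385),(160,240),(216,240))])
print("scene rear",r(s,n(165,105),.030), "grip edges scene")
M=ray(t,[o(54,63),o(247,45),o(312,436),o(112,453)],.004);print("mat",M.round(3).tolist(),M.mean(0).round(4))
d=(M[0]+M[1]-M[2]-M[3]);print("mat yaw",np.degrees(np.arctan2(d[1],d[0])).round(1))
E
python3 plan.py .437 -.433 .13 -84.8
```

```text
rear end [ 0.361  -0.4366  0.03  ] ridge L,R [ 0.4787 -0.4091  0.06  ] [ 0.4793 -0.4519  0.06  ] front top [ 0.4977 -0.4003  0.06  ] [ 0.4989 -0.4427  0.06  ]
ridge tri [ 0.4762 -0.4105  0.0655] [ 0.4773 -0.4523  0.0656]
grip/head junction top z.038 [ 0.4571 -0.4343  0.038 ]
grip edges z.038:  [array([ 0.3708, -0.4183,  0.038 ]), array([ 0.3708, -0.4494,  0.038 ]), array([ 0.4495, -0.4177,  0.038 ]), array([ 0.4495, -0.448 ,  0.038 ])]
scene rear [ 0.3551 -0.4344  0.03  ] grip edges scene
mat [[0.555, -0.372, 0.004], [0.566, -0.481, 0.004], [0.347, -0.505, 0.004], [0.338, -0.395, 0.004]] [ 0.4515 -0.4382  0.004 ]
mat yaw 6.1
at [ 0.4579 -0.021   0.1958] turn [ 0.    -0.184  0.   ] shift if turned first cm [ 5.82  6.58 40.84] | now-frame [-1.73  6.57 41.21] q6 1.36 gap 5.62
```

Label at (0.638,0.210,0.056). Scanner centre at about (0.438,-0.433), yaw +1°. Mat centre at (0.4515,-0.438), yaw 6°. The on-mat scanner (top (391,190)) has the larger 34 mm grip; the look-alike at scene (135,217) is shorter. I go to the large one.

```bash
python3 plan.py .438 -.433 .13 -89; python3 -m crank '[[6.5,0,0,0,0,-0.1,0],[6.5,0,0,0,0,-0.01,0],[6.5,0,0.5,4.5,0,0,0],[6.5,0,0.6,4.5,0,0,0],[6.5,0,0.7,4.5,0,0,0],[6.5,0,0.7,4.5,0,0,0],[6.5,0,0.7,4.5,0,0,0],[6.5,0,0.7,4.5,0,0,0],[6.5,0,0.7,4.5,0,0,0],[6.5,0,0.7,4.5,0,0,0],[6.5,0,0.7,4.5,0,0,0],[6.5,0,0,0,0,0,0]]' 60; python3 plan.py .438 -.433 .008 -89
```

```text
at [ 0.4579 -0.021   0.1958] turn [ 0.   -0.11  0.  ] shift if turned first cm [ 2.71  6.58 41.16] | now-frame [-1.83  6.57 41.21] q6 1.36 gap 5.62
t: 29.25
position: [0.4643, -0.4303, 0.1337]
eef_rot: [-0.014, 2.216, -2.216]
ft_force: [0.3, 0.5, -0.1]
finger_gap: 0.0649
at [ 0.4643 -0.4303  0.1337] turn [ 0.    -0.005  0.001] shift if turned first cm [ 2.64 12.57  0.23] | now-frame [ 2.62 12.57  0.24] q6 0.63 gap 6.49
```

```bash
python3 -m crank '[[6,1.3,1,0.1,0,0,0],[6,1.3,2,0.1,0,0,0],[6,0,2.5,0,0,0,0],[6,0,0,0,0,0,0]]'; python3 plan.py .438 -.433 .008 -89; python3 - <<'E'
from h import *
s=get_image("scene");crop(s,200,330,50,200,4,"pics/o1.png")
E
```

```text
t: 29.65
position: [0.4383, -0.4265, 0.078]
eef_rot: [-0.022, 2.221, -2.209]
ft_force: [-0.4, 0.7, 0.1]
finger_gap: 0.0602
at [ 0.4383 -0.4265  0.078 ] turn [ 0.005 -0.001  0.003] shift if turned first cm [0.04 7.   0.65] | now-frame [0.01 6.99 0.68] q6 0.59 gap 6.02
```

View pics/o1.png

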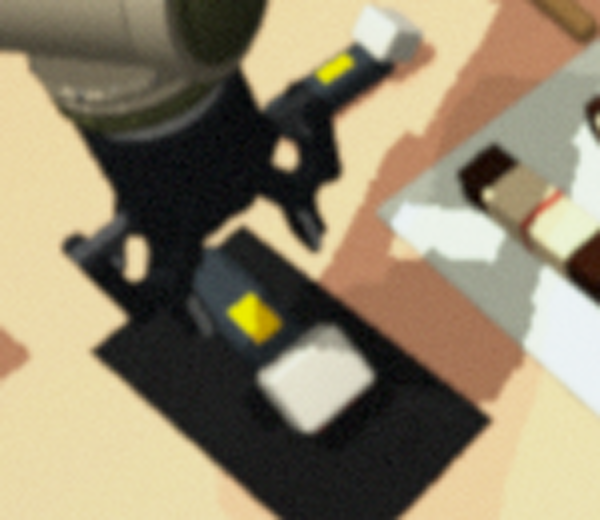

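The fingers straddle the grip (crop: finger tips at (205,320) and (310,235), grip between), and the scanner is unmoved. I descend and grip.

```bash
python3 -m crank '[[6,0,1,0.6,0.005,0,0.003],[6,0,2,0,0,0,0],[6,0,2,0,0,0,0],[6,0,1.3,0,0,0,0],[6,0,0.7,0,0,0,0],[6,0,0,0,0,0,0],[2,0,0,0,0,0,0],[2,0,0,0,0,0,0],[2,0,0,0,0,0,0],[2,0,0,0,0,0,0]]' 60; python3 plan.py .438 -.433 .008 -89; python3 -m crank '[[2,0,-1,0,0,0,0],[2,0,-2,0,0,0,0],[2,0,-3,0,0,0,0],[2,0,-4,0,0,0,0],[2,0,-4,0,0,0,0],[2,0,-2,0,0,0,0],[2,0,0,0,0,0,0],[2,0,0,0,0,0,0]]';python3 plan.py .438 -.433 .17 -89; python3 - <<'E'
from h import *
s=get_image("scene");crop(s,160,310,30,200,4,"pics/o2.png");t=get_image("top");crop(t,140,240,340,440,6,"pics/o3.png")
E
```

```text
t: 30.7
position: [0.4394, -0.4356, 0.012]
eef_rot: [-0.014, 2.203, -2.218]
ft_force: [0.3, -0.1, 6.0]
finger_gap: 0.0331
at [ 0.4394 -0.4356  0.012 ] turn [-0.007 -0.001 -0.004] shift if turned first cm [ 0.13  0.4  -0.26] | now-frame [ 0.14  0.4  -0.27] q6 0.58 gap 3.31
t: 31.5
position: [0.4381, -0.4339, 0.17]
eef_rot: [-0.016, 2.207, -2.216]
ft_force: [0.1, -0.6, -2.2]
finger_gap: 0.0327
at [ 0.4381 -0.4339  0.17  ] turn [-0.004 -0.001 -0.002] shift if turned first cm [ 0.01 -0.   -0.09] | now-frame [ 0.01 -0.   -0.09] q6 0.58 gap 3.27
```

View pics/o2.png

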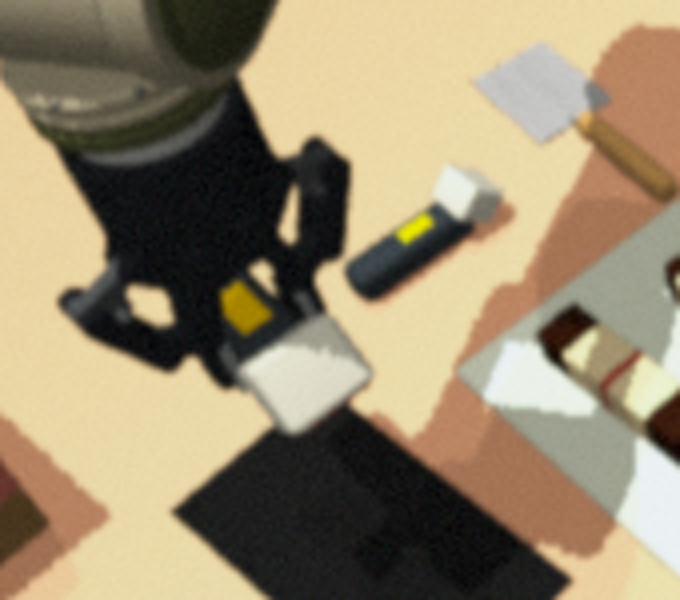

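View pics/o3.png

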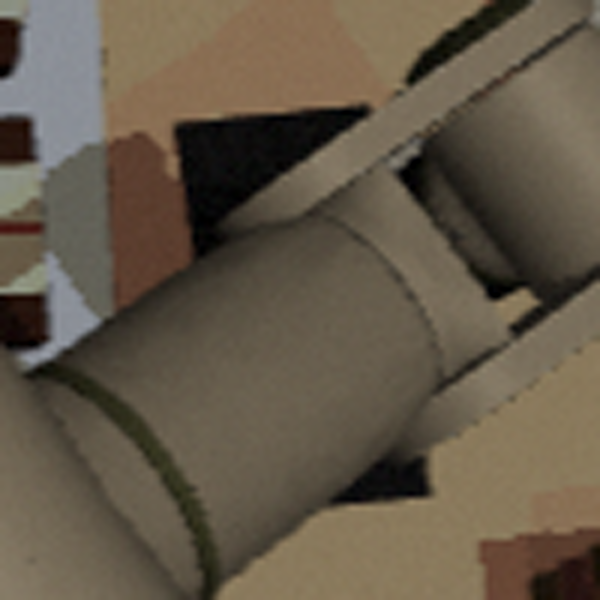

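The scanner is held (gap 33 mm), with its head at scene crop (310,375) and the look-alike still at (420,235). I carry it towards the scan pose.

```bash
python3 plan.py .5085 .2075 .17 -89; python3 -m crank '[[2,-0.2,0,-2,0,0,0],[2,-0.5,0,-4,0,0,0],[2,-0.5,0,-4.5,0,0,0],[2,-0.5,0,-4.5,0,0,0],[2,-0.5,0,-4.5,0,0,0],[2,-0.5,0,-4.5,0,0,0],[2,-0.5,0,-4.5,0,0,0],[2,-0.5,0,-4.5,0,0,0],[2,-0.5,0,-4.5,0,0,0],[2,-0.5,0,-4.5,0,0,0],[2,-0.5,0,-4.5,0,0,0],[2,-0.5,0,-4.5,0,0,0]]'; python3 plan.py .5085 .2075 .17 -89
```

```text
at [ 0.4379 -0.4337  0.1689] turn [-0.002 -0.001 -0.001] shift if turned first cm [ -8.17  -0.11 -63.99] | now-frame [ -8.13  -0.23 -64.  ] q6 0.58 gap 3.29
t: 32.8
position: [0.4862, 0.0784, 0.1672]
eef_rot: [-0.018, 2.207, -2.218]
ft_force: [0.8, -0.8, -1.8]
finger_gap: 0.0329
at [0.4862 0.0784 0.1672] turn [-0.005 -0.001 -0.001] shift if turned first cm [ -2.45  -0.28 -12.87] | now-frame [ -2.44  -0.34 -12.87] q6 1.48 gap 3.29
```

```bash
python3 -m crank '[[2,-0.6,0,-4,0,0,0],[2,-0.6,0,-3.5,0,0,0],[2,-0.6,0,-3,0,0,0],[2,-0.6,0,-1.5,-0.005,0,0],[2,0,0,0,0,0,0],[2,0,0,0,0,0,0]]'; python3 plan.py .5085 .2075 .117 -89;  python3 - <<'E'
from h import *
s=get_image("scene");crop(s,90,220,270,420,4.7,"pics/p1.png");t=get_image("top");crop(t,95,230,95,230,4,"pics/p2.png")
E
```

```text
t: 33.4
position: [0.5086, 0.1962, 0.1671]
eef_rot: [-0.017, 2.212, -2.213]
ft_force: [-0.7, -0.5, -2.2]
finger_gap: 0.0334
at [0.5086 0.1962 0.1671] turn [-0.001 -0.001 -0.001] shift if turned first cm [-0.01  5.01 -1.13] | now-frame [-0.    5.   -1.14] q6 1.71 gap 3.34
```

View pics/p1.png

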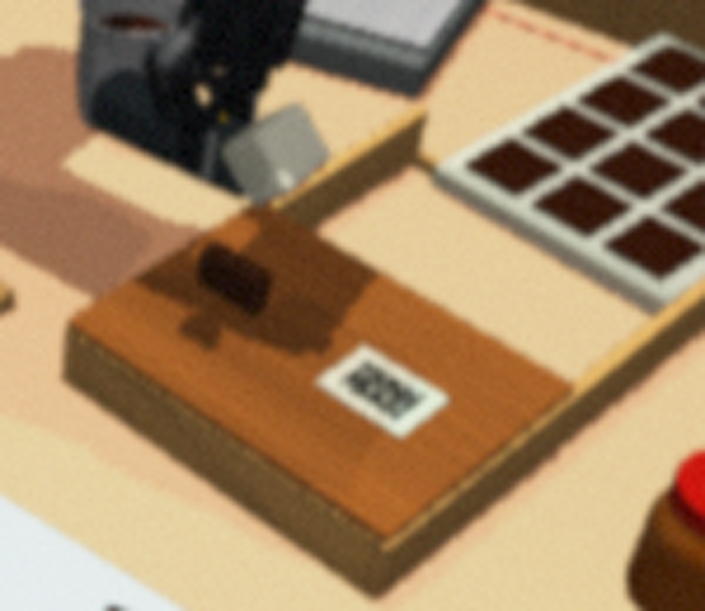

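View pics/p2.png

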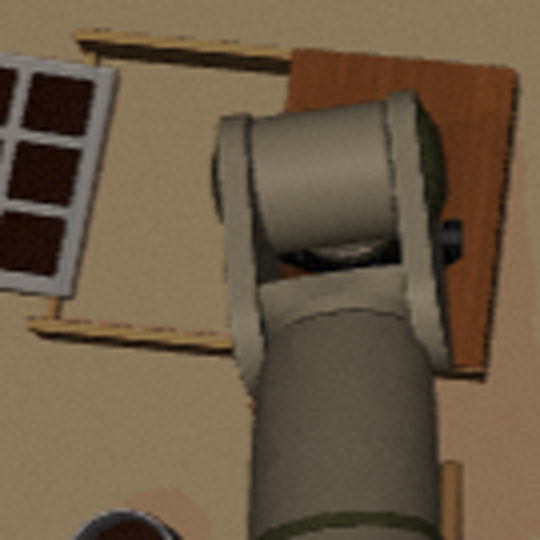

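The pitcher is unmoved, the lid is shut, and the scanner head at crop (275,150) points toward the label at (382,392). I lower to scan height.

```bash
python3 -m crank '[[2,0,1,-0.5,0,0,0],[2,0,1.5,-0.6,0,0,0],[2,0,1.5,0,0,0,0],[2,0,1,0,0,0,0],[2,0,0,0,0,0,0],[2,0,0,0,0,0,0]]'; python3 plan.py .5085 .2075 .117 -89;  python3 - <<'E'
from h import *
s=get_image("scene")
p,R=tool(); f=-R.as_matrix()[:,0]; z=-R.as_matrix()[:,1]; y=np.cross(z,f)
c=p+.009*z+.001*f
X=np.array([c+.038*f+.021*y+.041*z, c+.038*f-.021*y+.041*z, c+.0375*f])
w=c+.059*f+.001*z; b=(f-z)/np.sqrt(2); lab=np.array([.638,.2097,.0555]); d=lab-w
print("along",(d@b).round(4),"lat y",(d@y).round(4),"perp",(d@((f+z)/np.sqrt(2))).round(4),"tilt z",z.round(3),f.round(3))
im=cv2.resize(s["frame"][90:220,270:420,::-1],None,fx=5,fy=5,interpolation=cv2.INTER_CUBIC)
for q in proj(s,X[:2]): cv2.circle(im,tuple(int(v) for v in ((q-[270,90]+.5)*5)),4,(0,0,255),1)
hit=w+b*(d@b)
for q in proj(s,[w,hit]): cv2.circle(im,tuple(int(v) for v in ((q-[270,90]+.5)*5)),4,(0,255,0),1)
cv2.imwrite("pics/p3.png",im[:600])
E
```

```text
t: 34.1
position: [0.509, 0.2077, 0.1181]
eef_rot: [-0.015, 2.212, -2.212]
ft_force: [-0.3, 0.3, -1.4]
finger_gap: 0.033
at [0.509  0.2077 0.1181] turn [ 0.    -0.001 -0.003] shift if turned first cm [0.05 0.11 0.02] | now-frame [0.05 0.11 0.02] q6 1.73 gap 3.3
along 0.1004 lat y -0.0002 perp -0.0034 tilt z [-0.004 -0.     1.   ] [1.    0.016 0.004]
```

View pics/p3.png

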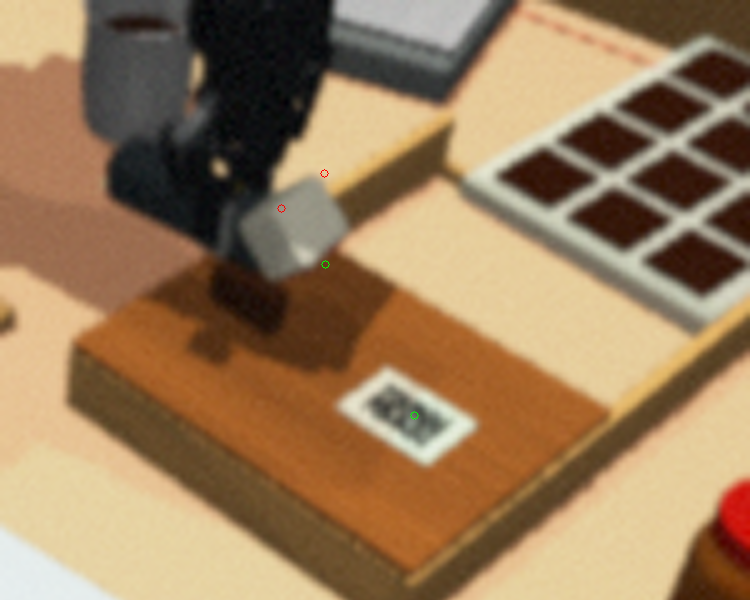

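The predicted head rear edge (red, (324,173)-(281,208)) doesn't match the seen one (about (312,180)-(245,228)). I need a closer look before trusting the aim.

```bash
python3 - <<'E'
from h import *
s=get_image("scene")
p,R=tool(); f=-R.as_matrix()[:,0]; z=-R.as_matrix()[:,1]; y=np.cross(z,f)
c=p+.009*z+.001*f
im=cv2.resize(s["frame"][105:165,280:350,::-1],None,fx=10,fy=10,interpolation=cv2.INTER_CUBIC)
im=np.clip(im.astype(float)*1.6,0,255).astype(np.uint8)
def L(a,b,col):
    q=proj(s,[c+a[0]*f+a[1]*y+a[2]*z,c+b[0]*f+b[1]*y+b[2]*z]); q=((q-[280,105]+.5)*10).astype(int); cv2.line(im,tuple(map(int,q[0])),tuple(map(int,q[1])),col,1)
h=.017;w=.017
for yy in(-w,w): L((-.078,yy,h),(.037,yy,h),(0,255,255));L((-.078,yy,-h),(.037,yy,-h),(0,255,0))
L((-.078,-w,h),(-.078,w,h),(0,255,255))
for yy in(-.023,.023): L((.037,yy,.039),(.037,yy,.0),(255,0,255));L((.037,yy,.039),(.072,yy,.02),(255,0,255))
L((.037,-.023,.039),(.037,.023,.039),(255,0,255))
cv2.imwrite("pics/p4.png",im)
E
```

```text
(no output)
```

View pics/p4.png

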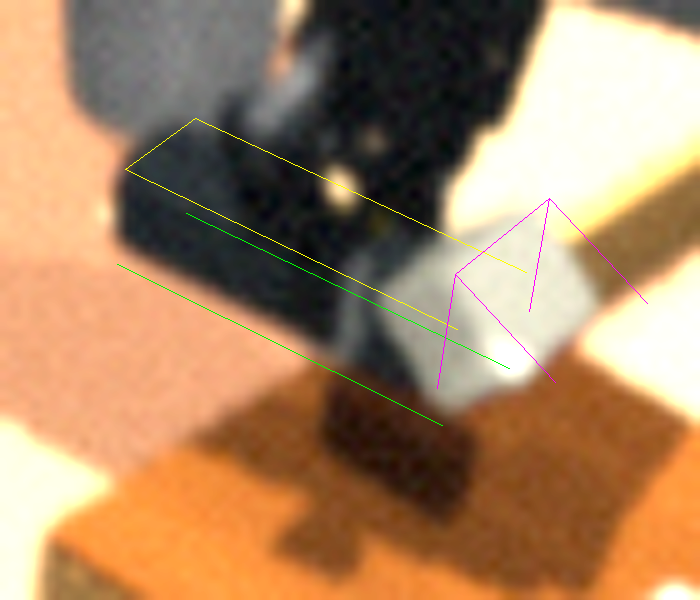

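```bash
python3 - <<'E'
from h import *
s=get_image("scene"); im0=cv2.imread("pics/scene0.png")
a=np.radians(1); f=np.array([np.cos(a),np.sin(a),0]);z=np.array([0,0,1.]);y=np.cross(z,f); c=np.array([.439,-.433,.021])
im=cv2.resize(im0[250:325,75:150],None,fx=8,fy=8,interpolation=cv2.INTER_CUBIC)
def L(a,b,col):
    q=proj(s,[c+a[0]*f+a[1]*y+a[2]*z,c+b[0]*f+b[1]*y+b[2]*z]); q=((q-[75,250]+.5)*8).astype(int); cv2.line(im,tuple(map(int,q[0])),tuple(map(int,q[1])),col,1)
h=.017;w=.017
for yy in(-w,w): L((-.078,yy,h),(.037,yy,h),(0,255,255));L((-.078,yy,-h),(.037,yy,-h),(0,255,0))
L((-.078,-w,h),(-.078,w,h),(0,255,255))
for yy in(-.023,.023): L((.037,yy,.039),(.037,yy,.0),(255,0,255));L((.037,yy,.039),(.072,yy,.02),(255,0,255))
L((.037,-.023,.039),(.037,.023,.039),(255,0,255))
cv2.imwrite("pics/p5.png",im)
E
```

View pics/p5.png

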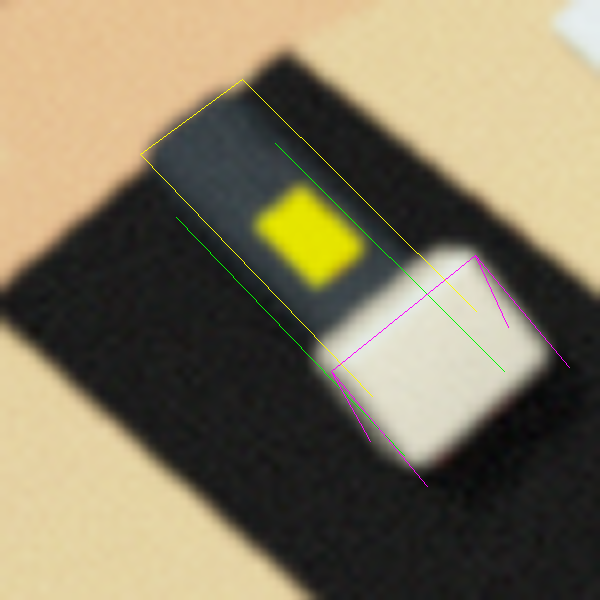

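The top view had shown the head's rear face sloping, so the head is probably a box tilted 45°. I overlay that geometry at its two-view-measured corners as a check only.

```bash
python3 - <<'E'
from h import *
s=get_image("scene")
p,R=tool(); f=-R.as_matrix()[:,0]; z=-R.as_matrix()[:,1]; y=np.cross(z,f)
c=p+.009*z-.004*f
im=cv2.resize(s["frame"][105:165,280:350,::-1],None,fx=10,fy=10,interpolation=cv2.INTER_CUBIC)
im=np.clip(im.astype(float)*1.6,0,255).astype(np.uint8)
def L(a,b,col):
    q=proj(s,[c+a[0]*f+a[1]*y+a[2]*z,c+b[0]*f+b[1]*y+b[2]*z]); q=((q-[280,105]+.5)*10).astype(int); cv2.line(im,tuple(map(int,q[0])),tuple(map(int,q[1])),col,1)
P=[(.042,.040),(.020,.018),(.048,-.010),(.070,.012)]
for i in range(4):
    a,b=P[i],P[(i+1)%4]
    for yy in(-.023,.023): L((a[0],yy,a[1]),(b[0],yy,b[1]),(255,0,255))
    L((a[0],-.023,a[1]),(a[0],.023,a[1]),(255,0,0))
cv2.imwrite("pics/p6.png",im)
w=c+.059*f+.001*z; b=(f-z)/np.sqrt(2); d=np.array([.638,.2097,.0555])-w
print("along",(d@b).round(4),"lat",(d@y).round(4),"perp",(d@((f+z)/np.sqrt(2))).round(4))
E
```

```text
along 0.1041 lat -0.0003 perp 0.0001
```

View pics/p6.png

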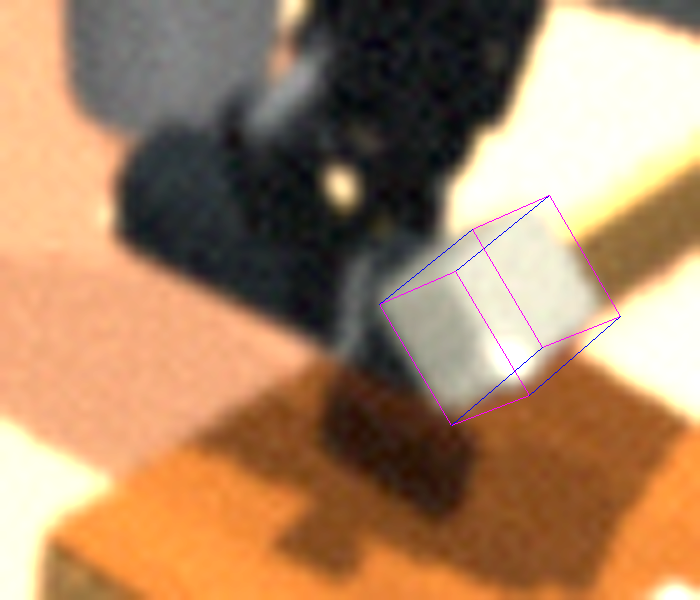

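The 45° box outline now falls on the seen head ((380,300)-(620,318)), so the scanner sits level in the hand. The beam meets the label's middle at 104 mm with under 1 mm miss. I hold still for over 2 s.

```bash
for i in 1 2; do python3 -m crank '[[2,0,0,0,0,0,0],[2,0,0,0,0,0,0],[2,0,0,0,0,0,0],[2,0,0,0,0,0,0],[2,0,0,0,0,0,0],[2,0,0,0,0,0,0],[2,0,0,0,0,0,0],[2,0,0,0,0,0,0],[2,0,0,0,0,0,0],[2,0,0,0,0,0,0],[2,0,0,0,0,0,0],[2,0,0,0,0,0,0]]'; done; python3 - <<'E'
from h import *
s=state();print(np.round(s["joint_velocities"],4))
E
python3 -m crank '[[2,0,-2,0.5,0,0,0],[2,0,-2.5,1.5,0,0,0],[2,0,-1,3,0,0,0],[2,0.4,0,4.5,0,0,0],[2,0.5,0,4.5,0,0,0],[2,0.5,0,4.5,0,0,0],[2,0.5,0,4.5,0,0,0],[2,0.5,0,4.5,0,0,0],[2,0.5,0,4.5,0,0,0],[2,0.5,0,4.5,0,0,0],[2,0.5,0,4.5,0,0,0],[2,0.5,0,4.5,0,0,0]]'; python3 plan.py .4515 -.438 .13 -84
```

```text
t: 35.5
position: [0.5088, 0.2079, 0.1179]
eef_rot: [-0.015, 2.212, -2.212]
ft_force: [0.2, -0.2, -2.5]
finger_gap: 0.0328
t: 36.7
position: [0.5088, 0.2079, 0.1178]
eef_rot: [-0.015, 2.212, -2.212]
ft_force: [1.4, -0.2, -1.5]
finger_gap: 0.0329
[ 0.0013 -0.0002 -0.0013 -0.001  -0.0005  0.0022]
t: 37.9
position: [0.4718, -0.2497, 0.1729]
eef_rot: [-0.015, 2.211, -2.212]
ft_force: [0.8, 0.4, -2.3]
finger_gap: 0.0327
at [ 0.4718 -0.2497  0.1729] turn [-0.    -0.088 -0.003] shift if turned first cm [ 3.99  4.29 18.52] | now-frame [ 2.36  4.28 18.8 ] q6 0.84 gap 3.27
```

```bash
python3 -m crank '[[2,0,0,0,0,-0.044,0],[2,0,0,0,0,-0.044,0],[2,0.7,0,4.5,0,0,0],[2,0.7,0.5,4.5,0,0,0],[2,0.7,1,4.5,0,0,0],[2,0.7,1.5,3.5,0,0,0],[2,0.7,1.3,1.5,0,0,0],[2,0,0,0,0,0,0],[2,0,0,0,0,0,0]]'; python3 plan.py .4555 -.438 .0125 -84
```

```text
t: 38.8
position: [0.457, -0.4346, 0.1296]
eef_rot: [-0.111, 2.167, -2.165]
ft_force: [0.2, 1.3, -1.2]
finger_gap: 0.0328
at [ 0.457  -0.4346  0.1296] turn [ 0.001  0.    -0.003] shift if turned first cm [ 0.19 11.71  0.33] | now-frame [ 0.22 11.71  0.34] q6 0.52 gap 3.28
```

```bash
python3 -m crank '[[2,0.2,2,0.3,0,0,0],[2,0,2.5,0,0,0,0],[2,0,2.5,0,0,0,0],[2,0,2,0,0,0,0],[2,0,1.4,0,0,0,0],[2,0,0.7,0,0,0,0],[2,0,0.3,0,0,0,0],[2,0,0,0,0,0,0],[2,0,0,0,0,0,0]]'; python3 plan.py .4555 -.438 .0125 -84
```

```text
t: 39.7
position: [0.456, -0.4389, 0.0166]
eef_rot: [-0.11, 2.164, -2.167]
ft_force: [0.1, -0.4, -1.2]
finger_gap: 0.0328
at [ 0.456  -0.4389  0.0166] turn [-0.002  0.    -0.004] shift if turned first cm [ 0.04  0.41 -0.1 ] | now-frame [ 0.04  0.41 -0.1 ] q6 0.51 gap 3.28
```

Not yet in contact, so I lower the last few mm until the force shows contact.

```bash
python3 -m crank '[[2,0,0.2,0,0,0,0],[2,0,0.2,0,0,0,0],[2,0,0.1,0,0,0,0],[2,0,0,0,0,0,0],[2,0,0,0,0,0,0]]'; python3 -m crank '[[4,0,0,0,0,0,0],[5,0,0,0,0,0,0],[5,0,0,0,0,0,0],[5,0,0,0,0,0,0],[5,0,-2,0,0,0,0],[5,0,-3,0,0,0,0],[5,0,-4,0,0,0,0],[5,0,-4,0,0,0,0],[5,0,-2,0,0,0,0],[5,0,0,-4,0,0,0],[5,0,0,-4.5,0,0,0],[5,0,0,-4.5,0,0,0]]'; python3 -m crank '[[5,0,0,-4.5,0,0,0],[5,0,0,-4.5,0,0,0],[5,0,0,-4.5,0,0,0],[5,0,0,-4,0,0,0],[5,0,0,0,0,0,0],[5,0,0,0,0,0,0]]'; python3 - <<'E'
from h import *
s=get_image("scene");t=get_image("top")
for n,g in(("s",s),("t",t)): cv2.imwrite(f"pics/q{n}.png",cv2.resize(g["frame"][:,:,::-1],None,fx=1.5,fy=1.5,interpolation=cv2.INTER_CUBIC))
crop(t,150,240,360,420,6,"pics/q1.png")
E
```

```text
t: 40.2
position: [0.4558, -0.4388, 0.012]
eef_rot: [-0.11, 2.165, -2.167]
ft_force: [-2.3, 2.2, 8.3]
finger_gap: 0.0331
t: 41.4
position: [0.4411, -0.3079, 0.1606]
eef_rot: [-0.109, 2.166, -2.167]
ft_force: [0.0, -0.6, 0.1]
finger_gap: 0.0498
t: 42.0
position: [0.4235, -0.1351, 0.1609]
eef_rot: [-0.111, 2.164, -2.166]
ft_force: [0.4, -1.2, -0.7]
finger_gap: 0.0498
```

View pics/qs.png

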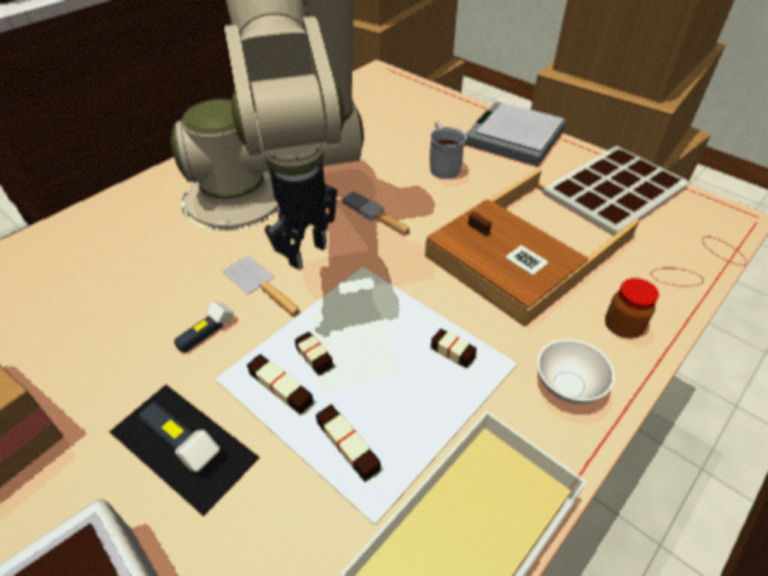

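View pics/qt.png

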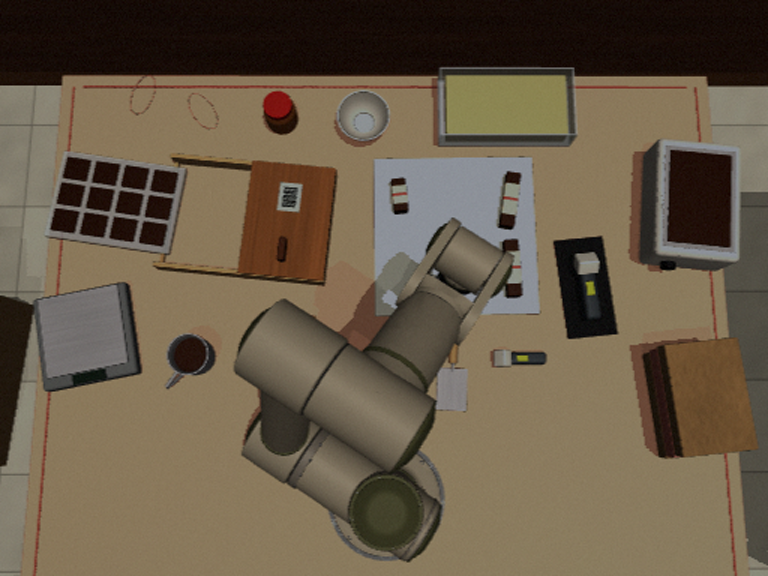

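View pics/q1.png

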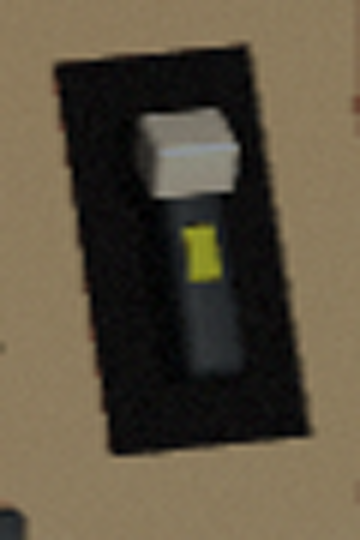

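The scanner lies centred and lengthwise on its mat (crop (192,240)). The lid is shut (top (290,222)), the other four bars are in place on the board, the pitcher at (190,355) is unmoved, and the arm is clear. I hand in.

```bash
python3 -c "
from bench import sign_off
print(sign_off())"
```

```text
the job is handed in; nothing more can be done
None
```

The whole sequence was carried out and handed in at about t = 42 s of the 210 s; no verdict is reported, so the result below rests on my own checks.

- **Bars:** Three 100 mm bars were there. I opened the lid by its handle to about 169 mm, which uncovered the compartment, and laid all three inside. One packed bar was knocked about 2 cm aside in the case while the arm was away. It stayed flat and inside, so I set the third bar clear of it.
- **Lid:** I pushed it shut against its stop (about 26 N), and both views show it flush.
- **Scan:** I held the larger scanner level about 104 mm from the label, with a computed beam miss under 1 mm, for 2.4 s with the arm still. The scan itself can't be seen in the images.
- **Scanner:** It is back in the middle of its mat, lengthwise and upright.

**Last checks:** The final pictures show the pitcher unmoved, the four other bars still on the board and the arm clear. One of them, the shorter bar near the arm, shows only in the scene picture, because the arm hides it from above.

**Checks that disagreed:**
- **Scanner outline:** My first outline of the held scanner did not match the image. I had assumed a square head; with the 45° head and a 4 mm shift it fitted.
- **Bar heights:** The packed bars' tops measured about 40–43 mm, with two off-centre points at 48–49 mm, against the expected 36 mm. I put this down to imprecise pixel picks. The lid slid shut over them.

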